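Lap inspection windows on sawn amber slabs

TASK

Load every sawn amber slab on the bench into the wooden lapping jig, one lying flat in each lane, and lock them in by sliding the square-handled pin through both eyelets across the open end of the lanes until its handle comes up against the jig. Then take the lapping block and, longest slab first and shortest last, make one slow stroke along the top of each slab from its pinned end to its fence end, the pad covering the whole length, held pressed down steadily so that the sprung pad stays about half way in and never bottoms out. Finally stand the block upright on its cork mat again, leaving the slabs and the pin in the jig and not knocking over the bottle or the cup.

Things in the scene. Friction and masses are not known exactly. Their poses are not given: they have to be found in the camera images.
- jig: fixed wooden lapping jig, 137 (x) x 178 (y) mm; origin: centre of its underside, x away from the robot, y left. Bed 12 mm high with three lanes along x, middles at y = -58, 0, +58 mm, each 38 wide, from x = -53 (open end, nearest the robot) to the fence at x = +53. Between lanes: ribs 20 wide, tops at z = 24; side cheeks |y| = 77 to 89, tops at 24; fence top at 28
- eyelet_left (a point): centre of the left steel eyelet's hole: a ring in front of the jig's left cheek, hole 14 mm, outside 22 mm, 12 mm long along the jig's y; it lies at x = -60, y = +83, z = 26 mm in the jig
- eyelet_right (a point): the same of the right eyelet, at x = -60, y = -83, z = 26 mm in the jig; both holes are on one line along the jig's y
- jig_fence (a point): middle of the top of the jig fence's inner face (x = 53 mm, z = 28 mm in the jig)
- slab_long: the longest sawn amber slab, 96 long (its x axis) x 30 wide x 26 high, edges rounded 4 mm; amber-brown with darker rind patches on its sides; origin: centre of its underside, z up; loose, may be absent; lies on the bench at the left with its long axis roughly along the robot's x
- slab_mid: the middle-sized sawn amber slab, 78 long (its x axis) x 30 wide x 26 high, edges rounded 4 mm; amber-brown with darker rind patches on its sides; origin: centre of its underside, z up; loose, may be absent; lies on the bench at the left with its long axis roughly along the robot's x
- slab_short: the shortest sawn amber slab, 60 long (its x axis) x 30 wide x 26 high, edges rounded 4 mm; amber-brown with darker rind patches on its sides; origin: centre of its underside, z up; loose, may be absent; lies on the bench at the left with its long axis roughly along the robot's x
- pin: loose locking pin on the bench: dark square steel handle 22 x 60 (y) x 22 mm with a level steel rod, 8 mm thick, 192 long (last 6 tapered), out of its -y end, pointing roughly to the robot's right; origin: centre of the handle's underside; rod axis 11 mm above. 0.16 kg, balances about 6 mm from its middle towards the rod. Goes in from the jig's left (+y) side
- pin_tip (a point): end of the pin's rod; 14 mm beyond the right eyelet when the handle meets the left one
- pin_shoulder (a point): middle of the handle's end face from which the rod comes out
- lapper: loose lapping block: grey housing 44 x 44 mm from 13 to 45 mm above its origin, square wooden handle post 24 x 24 mm from 45 to 95 mm; under it a dark steel pad 30 (x) x 36 (y) mm on a spring. Origin: middle of the pad's sole when the spring is at ease; z up. About 0.2 kg; it starts on the cork mat
- lap_pad (a joint): how far the sprung pad is pushed up into the lapping block: 0 at ease, 0.012 bottomed out; 0.7 N per mm; about 0.0025 under the block's own weight
- pad_sole (a point): middle of the pad's sole (moves with the pad)
- mat: fixed cork mat 100 x 100 x 3 mm at the right; origin: centre of its underside
- bottle: clear plastic bottle, 64 mm across, 190 high, standing; origin under its centre; leave standing
- cup: white cup, 72 mm across, 80 high, standing beyond the jig; origin under its centre; leave standing
Things that resemble listed ones, but are neither listed nor needed, are in the scene too. What is shaped like the slab_short but turquoise is not meant.

How it is judged:
By the outcome, as a careful person would: the job done as asked, in the order asked, and still so for the second after the job is handed in, with the robot touching nothing.
Of slab_long, slab_mid, slab_short only 2 to 3 are there at a start; the rules pass over those that are not, and their reading is None.
At some moment in a run one of slab_long, slab_mid, slab_short may be knocked a few centimetres aside while the robot is not near it.
It also fails if it takes over 210 s, if anything falls off the work surface, if the arm or the gripper's body presses on something with over 40 N, if the wrist force passes 120 N, or if a joint passes its speed limit or range.

ROBOT

A 7-joint arm with a two-finger parallel gripper is mounted at the origin on the work surface. World frame = base frame: x ahead of the robot, y to its left, z up, the work surface at z = 0. Lengths are in m, angles in rad, forces in N, time in s.
With the tool pointing down it reaches from about 0.425 to 0.95 m from the base axis. Payload 16.7 kg.
Tool frame: the origin (TCP) lies midway between the tips of the shut fingers; the grasp point (between the pads) lies r.pinch_z behind it (r.pinch_z is the distance from the TCP to the grasp point, in m); x points along the fingers, y is the direction in which the jaws open and shut, and the axes are right-handed (so a half turn about x gives the same grasp; the last joint's range is limited). The gripper opens to 94 mm and grips with 3 to 60 N. Pads are 16 mm wide; open, the fingers measure 119 mm over their backs; the gripper's body (75 mm by 177 mm) begins 78 mm behind the grasp point.
Start: joints at [-1.47, 0.426, 0.074, 1.606, -0.034, 1.111, -0.067], TCP at [0.168, 0.654, 0.183] pointing down, gripper open.
Joint ranges: [-2.85, 2.85], [-0.5, 2.14], [-1.23, 1.37], [0.21, 2.46], [-1.02, 4.16], [0.16, 2.05], [-2.73, 2.73]. Speed limits (rad/s): [1.89, 1.89, 2.39, 2.39, 3.01, 3.01, 3.01].

INTERFACE

Orientations are given as a unit quaternion [w, x, y, z].
In Python, from rig import r gives the robot as it stands. The module is installed in compiled form; this text tells all that it offers.
- The arm moves only by the tool move_arm, never from a script. Its argument "series" is a list of rows, each a list of 3 entries, a list of its own where there are three numbers: the shift along the tool's x, y, z in cm, then the turn, a rotation vector about the tool's x, y, z in rad, then the finger opening in cm, from 0 to 9.4. In form: [[[dx, dy, dz], [rx, ry, rz], grip], ...]. A call has 1 to 12 rows; each row is the pose to reach, as a shift and turn from the pose commanded when the call began, along the tool's axes at that moment; what a row does not reach only later rows make up. A row lasts 1/12 s, in which the tool goes at most 41.7 mm and 7.16 degrees, less where a joint would pass 70% of its speed; a pose out of reach is approached as far as the arm can. A call with a gripper value outside its range is refused whole. The fingers move at their own pace and stop on an object; "force" is the grip in N (left out, the last holds). Time passes only in rows, so rows that repeat a pose let the fingers close. It gives the time, the measured TCP pose, the force and the opening at its end, in the units of the state.
- r.get_state(): the state, without advancing time (a new reading comes with each control period).
- r.get_image(name): name is "scene" or "top" or "wrist"; returns (picture, depth): 384x512x3 uint8, red, green, blue; 384x512 float32, m along the optical axis (not along the pixel's ray), 0 where there is no reading.
- r.camera_info(name): a dict with "intrinsics" (3x3 intrinsics, pixels), "R" (3x3) and "t" (3): a world point X has camera coordinates R X + t; the wrist camera has in their place "tool_from_camera" (4x4, takes a point from camera to tool coordinates, whose origin is the TCP and whose axes are the tool frame's). Camera axes: x right, y down, z forward; pixel columns grow to the right and rows downward; lengths in m; the calibration is good to about 2 mm. A picture is of the moment at which its call begins: read the wrist's pose just before it. camera_info takes no time and is no camera call.
- r.sign_off(): hands the job in, once; it reports no verdict.
Trained networks look in the newest picture that a camera, given by its name, has taken for a name from the list of things; names that differ only in an ending like _2 or _b are one class to them, and where a whole thing is asked for, a point or a joint stands for the part that bears it (a point fixed in the world has none). Each returns a list of dicts, best first, with "score" (0 to 1); they miss things now and then, are a little off and sometimes report something else, mostly with a low value. They report only what shows in the picture. A call takes as long as a camera call. They do not tell look-alikes from the thing itself.
- r.search_frame(camera, name): "point" ([x, y, z] in m, in world coordinates, good to about 4 mm: the middle of the surface that is visible of it).
- r.masks_of(camera, name): "mask" (384x512 bool, what is visible of it).
- r.spot_point(camera, name): "point" ([x, y, z] in m, in world coordinates, good to about 4 mm: a listed point, or the origin of a listed thing).
The state is a dict: "time": time; "q": joint angles; "dq": joint speeds; "effort": joint torques, N m; "tcp_pos": TCP position; "tool_rot": TCP orientation; "wrist_force": force on the tool from outside, world axes, zero at the start; "wrist_torque": the same for the moment, N m; "gripper_width": opening from 0.0 (shut) to 1.0 (fully open).
Only numpy, scipy, OpenCV 4.12 (cv2) and the standard library are available. Lean on these libraries where they do the work, as an engineer would, in place of code of your own. Each camera call takes 0.05 s, during which the arm holds its last target.

## Working session

There is one attempt and no reset: what is moved stays moved. The work goes in short steps, Python scripts to look and compute and a tool call to move; the robot and the scene stay as the last step left them, time stands still between calls to the robot, and variables do not carry over. Pictures are saved under pics/ and viewed, and the job is handed in when it is done.

Besides the shell and the picture viewer there is one more tool, called after "Emit:" by a JSON object that holds its "method" and its "body". move_arm: Moves the arm, as the interface text tells. Its arguments: {"type":"object","properties":{"series":{"type":"array","items":{"type":"array"}},"force":{"type":"number"}},"required":["series"]}

```bash
ls -la; mkdir -p pics; python3 - <<'E'
from rig import r
import cv2,numpy as np
s=r.get_state()
for k,v in s.items(): print(k,v)
print(r.pinch_z)
for n in ("scene","top","wrist"):
    im,d=r.get_image(n); cv2.imwrite(f"pics/{n}0.png",im[:,:,::-1]); print(n,r.camera_info(n))
E
```

```text
total 12
drwxr-xr-x  3 agent agent 4096 Dec  7 16:14 .
drwxr-xr-x 23 root  root  4096 Dec  7 16:14 ..
drwxr-xr-x  2 agent agent 4096 Dec  7 16:14 pics
time 0.0
q [-1.46947621  0.4267096   0.07381676  1.6066177  -0.0340861   1.11080044
 -0.06706777]
dq [ 7.07952240e-04  3.49491598e-04 -2.11855027e-03 -7.80674662e-05
 -5.00966822e-04  8.26462753e-04  1.24187407e-03]
effort [-2.06950586e-03 -9.35834527e+01  3.66539665e+00 -4.54233563e+01
 -4.89483622e-02  1.98682852e-02  9.81943299e-05]
tcp_pos [0.16743219 0.65341451 0.18238485]
tool_rot [ 0.70153068  0.08798207  0.70157933 -0.08888366]
wrist_force [ 0.31067435 -0.76090742  0.03966982]
wrist_torque [0.02020096 0.03303592 0.01789377]
gripper_width 0.9991231351924063
0.0188
scene {'intrinsics': array([[438.58143207,   0.        , 257.89823388],
       [  0.        , 438.58143207, 193.05164139],
       [  0.        ,   0.        ,   1.        ]]), 'R': array([[-0.39261948,  0.91958937,  0.01432975],
       [ 0.62056983,  0.27638789, -0.73382751],
       [-0.67878054, -0.27922237, -0.67918469]]), 't': array([ 0.24585281, -0.29739934,  1.523
[... 224 characters left out ...]
.00672946],
       [-0.99534338,  0.00917398, -0.0959552 ],
       [ 0.09601124,  0.00587602, -0.99536291]]), 't': array([-0.02586937,  0.56634271,  1.12445546])}
wrist {'intrinsics': array([[308.12367144,   0.        , 255.85750121],
       [  0.        , 308.12367144, 190.18745813],
       [  0.        ,   0.        ,   1.        ]]), 'tool_from_camera': array([[-9.34406490e-05, -2.34204366e-01,  9.72187382e-01,
        -2.01290594e-01],
       [ 9.99999971e-01,  1.91711519e-04,  1.42298001e-04,
        -6.13411546e-04],
       [-2.19706333e-04,  9.72187368e-01,  2.34204341e-01,
        -6.81821877e-02],
       [ 0.00000000e+00,  0.00000000e+00,  0.00000000e+00,
         1.00000000e+00]])}
```

View pics/scene0.png

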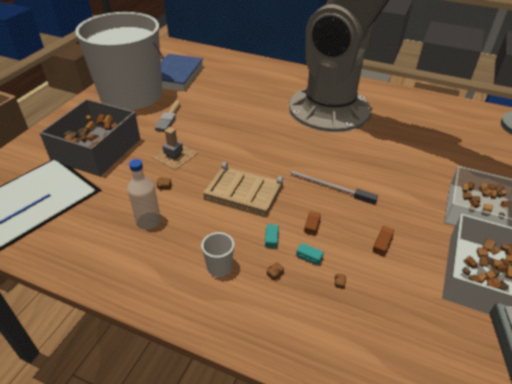

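View pics/top0.png

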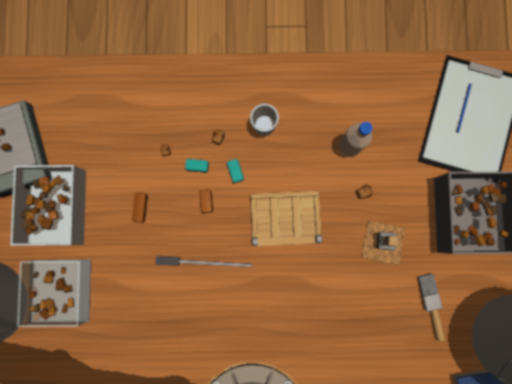

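View pics/wrist0.png

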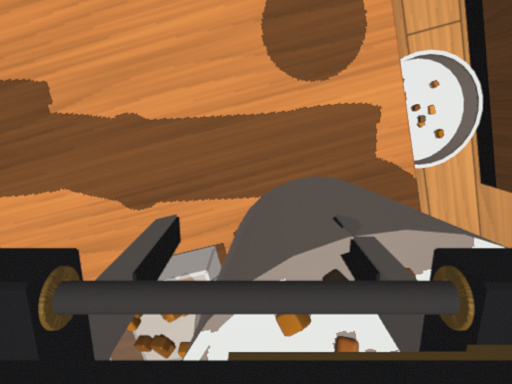

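The top view shows two amber slabs at (140,207) and (206,201), with turquoise look-alikes at (197,166) and (235,171). The jig is at (286,219), with its open end towards the robot. The pin lies at (200,263) with its handle on the left, and the lapper stands on the mat at (386,241). Next I'll measure them.

```bash
cat > h.py <<'E'
from rig import r
import numpy as np, cv2
from scipy.spatial.transform import Rotation as Rn
def rot(q): return Rn.from_quat([q[1],q[2],q[3],q[0]])
def grab(n):
    s=r.get_state(); im,d=r.get_image(n); c=r.camera_info(n); K=c["intrinsics"]
    if n=="wrist":
        T=np.eye(4);T[:3,:3]=rot(s["tool_rot"]).as_matrix();T[:3,3]=s["tcp_pos"]
        W=T@c["tool_from_camera"]
    else:
        W=np.eye(4);W[:3,:3]=c["R"].T;W[:3,3]=-c["R"].T@c["t"]
    v,u=np.indices(d.shape)
    P=np.stack([(u-K[0,2])/K[0,0]*d,(v-K[1,2])/K[1,1]*d,d],-1)
    P=P@W[:3,:3].T+W[:3,3]; P[d==0]=np.nan
    return im,d,P,W,K
def proj(X,W,K):
    X=np.atleast_2d(X); c=(X-W[:3,3])@W[:3,:3]; return c[:,:2]/c[:,2:]*[K[0,0],K[1,1]]+[K[0,2],K[1,2]]
def ray_z(uv,z,W,K):
    uv=np.atleast_2d(uv); D=np.c_[(uv-[K[0,2],K[1,2]])/[K[0,0],K[1,1]],np.ones(len(uv))]@W[:3,:3].T
    return W[:3,3]+D*((z-W[2,3])/D[:,2])[:,None]
def rect(pts):
    (c,wh,a)=cv2.minAreaRect((pts*1000).astype(np.float32)); w,h=wh
    if w<h: w,h=h,w;a+=90
    a=(a+90)%180-90
    return np.round(c,1),round(w,1),round(h,1),round(a,1)
def show(im,name,s=1):
    cv2.imwrite(f"pics/{name}.png",cv2.resize(im[:,:,::-1],None,fx=s,fy=s))
E
python3 - <<'E'
from h import *
names=["jig","slab_long","slab_mid","slab_short","pin","lapper","mat","bottle","cup"]
pts=["jig","eyelet_left","eyelet_right","jig_fence","slab_long","slab_mid","slab_short","pin","pin_tip","pin_shoulder","lapper","pad_sole","mat","bottle","cup"]
for cam in ("top","scene"):
    im,d,P,W,K=grab(cam)
    for n in pts:
        print(cam,n,[(np.round(o["point"],4).tolist(),round(o["score"],2)) for o in r.spot_point(cam,n)])
    for n in names:
        for o in r.masks_of(cam,n):
            m=o["mask"]; q=P[m]; q=q[np.isfinite(q[:,0])]
            if len(q)<10: continue
            zt=np.percentile(q[:,2],95); t=q[q[:,2]>zt-.006]
            print(cam,n,round(o["score"],2),m.sum(),"ztop",round(zt,4),"zmed",np.round(np.median(q[:,2]),4),rect(t[:,:2]) if len(t)>5 else "")
E
```

```text
top jig [([0.5158, -0.0906, 0.0008], 0.62)]
top eyelet_left [([0.4504, -0.0101, 0.0259], 0.83), ([0.7106, -0.2668, -0.0003], 0.4)]
top eyelet_right [([0.4041, 0.2165, -0.0011], 0.69)]
top jig_fence [([0.5686, -0.0917, 0.0285], 0.71), ([0.7082, -0.2637, 0.0016], 0.53)]
top slab_long [([0.7046, -0.2665, 0.0009], 0.31)]
top slab_mid [([0.559, 0.1233, -0.0005], 0.7), ([0.4527, -0.0109, 0.0275], 0.62), ([0.5502, 0.2939, -0.0003], 0.55)]
top slab_short [([0.5587, 0.1208, 0.001], 0.75), ([0.7723, -0.0363, -0.0006], 0.71), ([0.6613, 0.141, -0.0018], 0.56)]
top pin [([0.4054, 0.2165, -0.0016], 0.64)]
top pin_tip [([0.3885, -0.0026, 0.01], 0.71)]
top pin_shoulder [([0.4059, 0.186, 0.0121], 0.71), ([0.5506, 0.2912, -0.0005], 0.65)]
top lapper [([0.4529, -0.3499, -0.0025], 0.59), ([0.4572, -0.1765, 0.0272], 0.45)]
top pad_sole []
top mat [([0.4478, -0.3482, 0.004], 0.7)]
top bottle [([0.7073, -0.2682, -0.0027], 0.89)]
top cup [([0.7685, -0.0373, -0.0037], 0.79), ([0.5473, 0.2923, 0.0005], 0.7)]
top jig 0.7 3523 ztop 0.0296 zmed 0.0148 (array([514.2, -92.7]), 177.9, 134.4, -88.3)
top slab_mid 0.9
[... 2190 characters left out ...]
rt 0.84 279 ztop 0.0265 zmed 0.0234 (array([564.7, 119.4]), 57.7, 29.5, 5.4)
scene slab_short 0.56 308 ztop 0.0262 zmed 0.0231 (array([644.1,  41.9]), 62.7, 29.6, 17.2)
scene pin 0.72 360 ztop 0.0219 zmed 0.0133 (array([406. , 160.5]), 178.2, 26.0, 84.7)
scene lapper 0.94 422 ztop 0.0936 zmed 0.0437 (array([ 456.9, -349.7]), 27.7, 23.7, 87.2)
scene mat 0.69 2564 ztop 0.0266 zmed 0.0126 (array([519.1, -90.3]), 178.9, 135.4, -87.6)
scene mat 0.65 393 ztop 0.0036 zmed 0.0007 (array([ 449.1, -347.8]), 101.7, 100.8, -15.1)
scene bottle 0.92 1603 ztop 0.1866 zmed 0.0956 (array([ 712.1, -268.1]), 30.1, 27.9, 77.5)
scene cup 0.83 1201 ztop 0.0786 zmed 0.0507 (array([770. , -36.9]), 71.3, 70.9, 15.3)
```

Two slabs are present: mid (78 mm) near (0.548, 0.293) and short (60 mm) near (0.562, 0.118). There is no long slab. Next is a planner that turns world targets into tool-frame shifts.

```bash
cat > plan.py <<'E'
from h import *
import sys
# usage: plan.py x y z yawdeg  : yaw = direction (deg) of tool y axis from world +y (mod 180)
def plan(p,yaw,verbose=True):
    s=r.get_state(); R=rot(s["tool_rot"]).as_matrix(); best=None
    for k in (0,180):
        a=np.radians(yaw+k); ty=np.array([-np.sin(a),np.cos(a),0]); tx=np.array([0,0,-1.]); tz=np.cross(tx,ty)
        Rt=np.c_[tx,ty,tz]; rv=Rn.from_matrix(R.T@Rt).as_rotvec()
        if best is None or np.linalg.norm(rv)<np.linalg.norm(best): best=rv
    d=R.T@(np.array(p)-s["tcp_pos"])*100
    print("t",round(s["time"],2),"tcp",np.round(s["tcp_pos"],4),"F",np.round(s["wrist_force"],2),"grip",round(s["gripper_width"]*9.4,2))
    print("shift cm",np.round(d,2),"turn",np.round(best,4))
if __name__=="__main__":
    v=list(map(float,sys.argv[1:])); plan(v[:3],v[3])
E
python3 - <<'E'
from h import *
s=r.get_state();R=rot(s["tool_rot"]).as_matrix();print(np.round(R,3))
E
python3 plan.py 0.55 0.29 0.2 -5
```

```text
[[-0.     0.248  0.969]
 [-0.     0.969 -0.248]
 [-1.    -0.    -0.   ]]
t 2.65 tcp [0.1675 0.6538 0.1831] F [ 0.64 -0.77  0.18] grip 9.36
shift cm [ -1.69 -25.75  46.08] turn [-1.636e-01 -0.000e+00  1.000e-04]
```

Emit:
{"method": "move_arm", "body": {"series": [[[-1.7, -25.7, 46.1], [-0.1636, 0, 0], 9.4], [[-1.7, -25.7, 46.1], [-0.1636, 0, 0], 9.4], [[-1.7, -25.7, 46.1], [-0.1636, 0, 0], 9.4], [[-1.7, -25.7, 46.1], [-0.1636, 0, 0], 9.4], [[-1.7, -25.7, 46.1], [-0.1636, 0, 0], 9.4], [[-1.7, -25.7, 46.1], [-0.1636, 0, 0], 9.4], [[-1.7, -25.7, 46.1], [-0.1636, 0, 0], 9.4], [[-1.7, -25.7, 46.1], [-0.1636, 0, 0], 9.4], [[-1.7, -25.7, 46.1], [-0.1636, 0, 0], 9.4], [[-1.7, -25.7, 46.1], [-0.1636, 0, 0], 9.4], [[-1.7, -25.7, 46.1], [-0.1636, 0, 0], 9.4], [[-1.7, -25.7, 46.1], [-0.1636, 0, 0], 9.4]]}}

```text
time: 3.65
tcp_pos: [0.5312, 0.3082, 0.1996]
tool_rot: [0.707, 0.031, 0.706, -0.031]
wrist_force: [0.1, -0.8, -0.1]
gripper_width: 1.002
```

```bash
python3 plan.py 0.55 0.29 0.2 -5; python3 - <<'E'
from h import *
im,d,P,W,K=grab("wrist"); show(im,"w1")
hsv=cv2.cvtColor(im,cv2.COLOR_RGB2HSV)
for n in("slab_mid","slab_short"):
  for o in r.masks_of("wrist",n):
    m=o["mask"]; q=P[m]; q=q[np.isfinite(q[:,0])]
    zt=np.percentile(q[:,2],90); t=q[abs(q[:,2]-zt)<.004]
    print(n,round(o["score"],2),m.sum(),np.argwhere(m).mean(0)[::-1],round(zt,4),rect(t[:,:2]))
E
```

```text
t 3.65 tcp [0.5312 0.3082 0.1996] F [ 0.1  -0.79 -0.14] grip 9.42
shift cm [-0.04 -1.65  2.03] turn [ 0.0001  0.0003 -0.0004]
slab_mid 0.97 1487 [245.64694015 182.33086752] 0.0265 (array([544.7, 293.7]), 75.8, 29.3, -5.8)
slab_short 0.72 249 [ 79.53815261 262.5502008 ] 0.018 (array([634.5,  52.9]), 58.2, 9.2, 26.9)
slab_short 0.17 2208 [ 11.58605072 189.10733696] 0.0246 (array([528.8, -14.6]), 99.4, 26.9, 1.5)
```

View pics/w1.png

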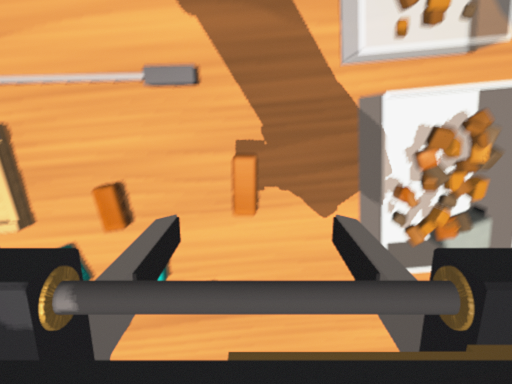

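The wrist view shows the mid slab at (245,183), the pin at (170,75) and the short slab at (112,206). It puts the mid slab's top at 26.5 mm. I'll grasp the mid slab.

```bash
python3 plan.py 0.546 0.2932 0.0145 -5.8
```

```text
t 3.8 tcp [0.5325 0.3065 0.1993] F [-0.65  1.43  0.21] grip 9.41
shift cm [18.49 -1.19  1.45] turn [0.0083 0.001  0.0006]
```

Emit:
{"method": "move_arm", "body": {"series": [[[3, -1.2, 1.4], [-0.014, 0, 0], 7], [[6, -1.2, 1.4], [-0.014, 0, 0], 7], [[9, -1.2, 1.4], [-0.014, 0, 0], 7], [[11, -1.2, 1.4], [-0.014, 0, 0], 7], [[12, -1.2, 1.4], [-0.014, 0, 0], 7], [[12, -1.2, 1.4], [-0.014, 0, 0], 7], [[12, -1.2, 1.4], [-0.014, 0, 0], 7]]}}

```text
time: 4.38
tcp_pos: [0.5428, 0.2972, 0.0797]
tool_rot: [0.707, 0.026, 0.707, -0.026]
wrist_force: [0.2, 0.8, 0.6]
gripper_width: 0.739
```

```bash
python3 plan.py 0.546 0.2932 0.0145 -5.8;python3 - <<'E'
from h import *
im,d,P,W,K=grab("wrist"); show(im,"w2")
E
```

```text
t 4.38 tcp [0.5428 0.2972 0.0797] F [0.21 0.76 0.57] grip 6.95
shift cm [ 6.52 -0.38  0.35] turn [ 0.0287 -0.0001 -0.0001]
```

View pics/w2.png

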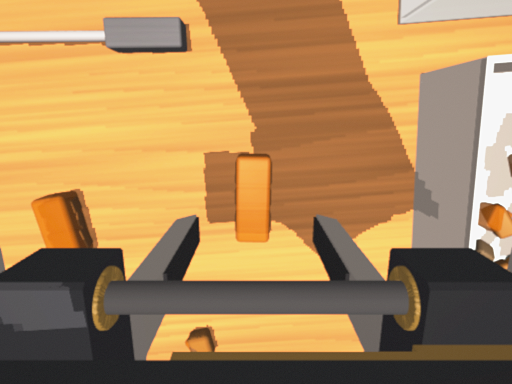

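Emit:
{"method": "move_arm", "body": {"series": [[[2, -0.4, 0.35], [0.029, 0, 0], 7], [[4, -0.4, 0.35], [0.029, 0, 0], 7], [[5.5, -0.4, 0.35], [0.029, 0, 0], 7], [[6.5, -0.4, 0.35], [0.029, 0, 0], 7], [[6.5, -0.4, 0.35], [0.029, 0, 0], 7], [[6.5, -0.4, 0.35], [0.029, 0, 0], 7]]}}

```text
time: 4.93
tcp_pos: [0.5465, 0.2927, 0.0151]
tool_rot: [0.706, 0.036, 0.706, -0.036]
wrist_force: [-0.3, -0.6, 0.8]
gripper_width: 0.745
```

```bash
python3 plan.py 0.546 0.2932 0.0145 -5.8;python3 - <<'E'
from h import *
im,d,P,W,K=grab("wrist"); show(im,"w3")
E
```

```text
t 4.93 tcp [0.5465 0.2927 0.0151] F [-0.31 -0.62  0.78] grip 7.01
shift cm [ 0.06  0.04 -0.05] turn [-0.0009  0.0005 -0.0005]
```

View pics/w3.png

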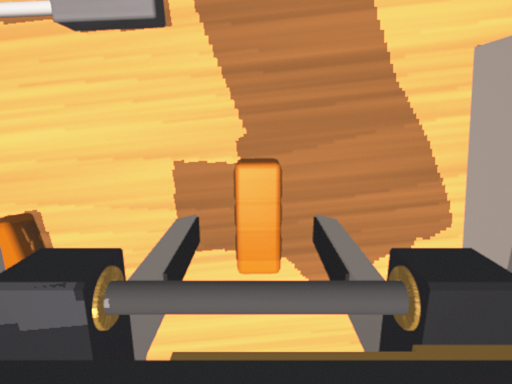

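The slab sits centred between the fingertips at (258,216), so I'll close.

Emit:
{"method": "move_arm", "body": {"series": [[[0, 0, 0], [0, 0, 0], 2.6], [[0, 0, 0], [0, 0, 0], 2.6], [[0, 0, 0], [0, 0, 0], 2.6], [[0, 0, 0], [0, 0, 0], 2.6], [[0, 0, 0], [0, 0, 0], 2.6], [[0, 0, 0], [0, 0, 0], 2.6], [[0, 0, 0], [0, 0, 0], 2.6], [[0, 0, 0], [0, 0, 0], 2.6], [[0, 0, 0], [0, 0, 0], 2.6], [[-3, 0, 0], [0, 0, 0], 2.6], [[-6, 0, 0], [0, 0, 0], 2.6], [[-8, 0, 0], [0, 0, 0], 2.6]], "force": 20}}

```text
time: 5.98
tcp_pos: [0.5466, 0.2924, 0.0963]
tool_rot: [0.706, 0.036, 0.706, -0.036]
wrist_force: [0.1, 0.7, 0.4]
gripper_width: 0.281
```

```bash
python3 - <<'E'
from h import *
im,d,P,W,K=grab("wrist"); show(im,"w4")
print(r.get_state()["gripper_width"]*9.4)
E
```

```text
2.600791206984837
```

View pics/w4.png

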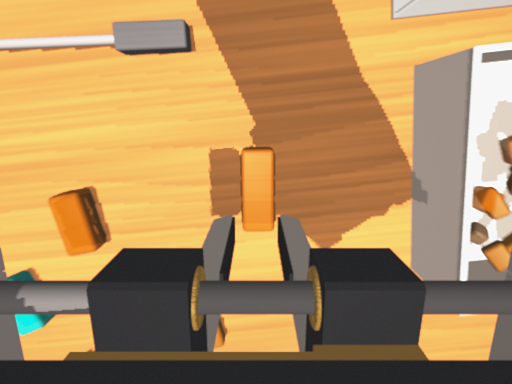

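The gripper closed to 26 mm with the slab still on the bench at (258,188), so I lifted before the fingers had finished closing. I'll reopen, go back down and allow more time.

Emit:
{"method": "move_arm", "body": {"series": [[[0, 0, 0], [0, 0, 0], 6], [[0, 0, 0], [0, 0, 0], 6], [[0, 0, 0], [0, 0, 0], 6], [[0, 0, 0], [0, 0, 0], 6], [[0, 0, 0], [0, 0, 0], 6], [[0, 0, 0], [0, 0, 0], 6], [[0, 0, 0], [0, 0, 0], 6], [[0, 0, 0], [0, 0, 0], 6]]}}

```text
time: 6.7
tcp_pos: [0.546, 0.2923, 0.0939]
tool_rot: [0.706, 0.036, 0.706, -0.036]
wrist_force: [0.3, 0.7, 0.3]
gripper_width: 0.634
```

```bash
python3 - <<'E'
from h import *
im,d,P,W,K=grab("wrist"); show(im,"w5")
print(r.get_state()["gripper_width"]*9.4)
for n in("slab_mid",):
  for o in r.masks_of("wrist",n):
    m=o["mask"]; q=P[m]; q=q[np.isfinite(q[:,0])]
    zt=np.percentile(q[:,2],90); t=q[abs(q[:,2]-zt)<.004]
    print(n,round(o["score"],2),m.sum(),np.argwhere(m).mean(0)[::-1],round(zt,4),rect(t[:,:2]))
E
python3 plan.py 0.546 0.2932 0.0135 -5.8
```

```text
6.014093599676641
slab_mid 0.72 2757 [257.23322452 189.83460283] 0.0264 (array([545.2, 293.2]), 76.7, 29.7, -6.3)
slab_mid 0.67 3768 [120.8933121   39.13004246] 0.0224 (array([405.6, 218.7]), 59.9, 22.3, 86.3)
t 6.8 tcp [0.546  0.2923 0.0941] F [ 0.29 -0.88  0.47] grip 5.98
shift cm [ 8.06  0.09 -0.01] turn [-0.001  -0.0001  0.0001]
```

Emit:
{"method": "move_arm", "body": {"series": [[[3, 0.1, 0], [0, 0, 0], 6], [[6, 0.1, 0], [0, 0, 0], 6], [[8, 0.1, 0], [0, 0, 0], 6], [[8, 0.1, 0], [0, 0, 0], 6], [[8, 0.1, 0], [0, 0, 0], 2], [[8, 0.1, 0], [0, 0, 0], 2], [[8, 0.1, 0], [0, 0, 0], 2], [[8, 0.1, 0], [0, 0, 0], 2], [[8, 0.1, 0], [0, 0, 0], 2], [[8, 0.1, 0], [0, 0, 0], 2], [[8, 0.1, 0], [0, 0, 0], 2], [[8, 0.1, 0], [0, 0, 0], 2]], "force": 20}}

```text
time: 7.8
tcp_pos: [0.5462, 0.2934, 0.0144]
tool_rot: [0.706, 0.036, 0.706, -0.036]
wrist_force: [0.1, -0.0, -0.1]
gripper_width: 0.213
```

Emit:
{"method": "move_arm", "body": {"series": [[[0, 0, 0], [0, 0, 0], 2], [[0, 0, 0], [0, 0, 0], 2], [[0, 0, 0], [0, 0, 0], 2], [[0, 0, 0], [0, 0, 0], 2]]}}

```text
time: 8.13
tcp_pos: [0.5461, 0.2933, 0.0141]
tool_rot: [0.706, 0.036, 0.706, -0.036]
wrist_force: [0.1, -0.3, -0.2]
gripper_width: 0.21
```

```bash
python3 - <<'E'
from h import *
im,d,P,W,K=grab("wrist"); show(im,"w6")
im,d,P,W,K=grab("scene"); show(im[150:330,230:470],"s6",3)
E
```

```text
(no output)
```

View pics/w6.png

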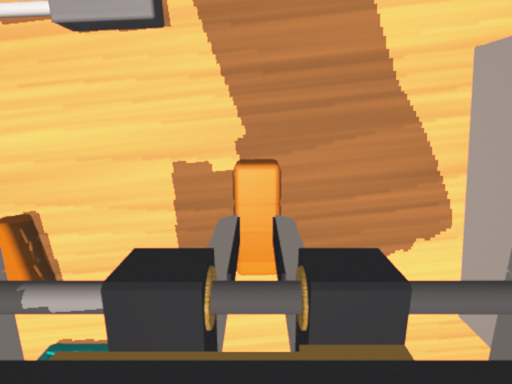

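View pics/s6.png

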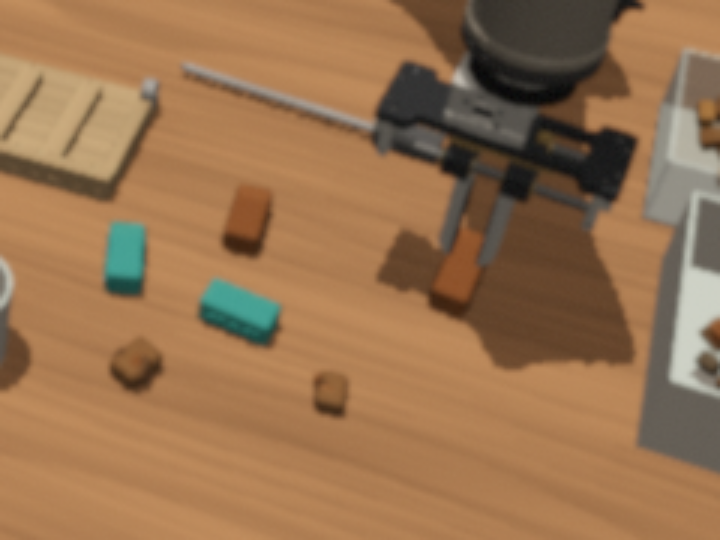

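```bash
python3 - <<'E'
from h import *
im,d,P,W,K=grab("wrist")
for v in (190,205,212,216,220,225,230,240):
    print(v,[(u,np.round(P[v,u]*1000,0).tolist()) for u in (215,225,235,245,258,270,280,290)])
E
```

```text
190 [(215, [527.0, 265.0, -0.0]), (225, [528.0, 272.0, -1.0]), (235, [522.0, 282.0, 25.0]), (245, [523.0, 288.0, 26.0]), (258, [524.0, 296.0, 25.0]), (270, [524.0, 304.0, 26.0]), (280, [528.0, 311.0, 16.0]), (290, [532.0, 319.0, -1.0])]
205 [(215, [538.0, 264.0, -1.0]), (225, [539.0, 271.0, -1.0]), (235, [532.0, 281.0, 25.0]), (245, [533.0, 287.0, 26.0]), (258, [533.0, 295.0, 26.0]), (270, [534.0, 303.0, 25.0]), (280, [542.0, 311.0, 1.0]), (290, [543.0, 318.0, 1.0])]
212 [(215, [543.0, 263.0, -1.0]), (225, [544.0, 270.0, -1.0]), (235, [537.0, 280.0, 24.0]), (245, [537.0, 287.0, 25.0]), (258, [538.0, 295.0, 26.0]), (270, [539.0, 303.0, 25.0]), (280, [543.0, 310.0, 16.0]), (290, [549.0, 318.0, -0.0])]
216 [(215, [546.0, 263.0, 1.0]), (225, [547.0, 270.0, 0.0]), (235, [534.0, 282.0, 41.0]), (245, [540.0, 286.0, 26.0]), (258, [541.0, 295.0, 25.0]), (270, [542.0, 302.0, 26.0]), (280, [538.0, 308.0, 40.0]), (290, [552.0, 317.0, -0.0])]
220 [(215, [549.0, 262.0, -1.0]), (225, [535.0, 276.0, 46.0]), (235, [535.0, 282.0, 46.0]), (245, [542.0, 286.0, 26.0]), (258, [544.0, 294.0, 26.0]), (270, [544.0, 302.0, 27.0]), (280, [538.0, 308.0, 47.0]), (290, [538.0, 313.0, 46.0])]
225 [(215, [553.0, 262.0, 0.0]), (225, [534.0, 277.0, 56.0]), (235, [536.0, 282.0, 52.0]), (245, [546.0, 286.0, 26.0]), (258, [547.0, 294.0, 26.0]), (270, [548.0, 302.0, 25.0]), (280, [537.0, 307.0, 56.0]), (290, [538.0, 312.0, 55.0])]
230 [(215, [534.0, 273.0, 63.0]), (225, [535.0, 278.0, 62.0]), (235, [537.0, 282.0, 59.0]), (245, [549.0, 285.0, 26.0]), (258, [550.0, 294.0, 26.0]), (270, [551.0, 302.0, 26.0]), (280, [537.0, 306.0, 63.0]), (290, [538.0, 312.0, 63.0])]
240 [(215, [534.0, 274.0, 76.0]), (225, [534.0, 279.0, 77.0]), (235, [536.0, 283.0, 73.0]), (245, [557.0, 285.0, 25.0]), (258, [557.0, 293.0, 26.0]), (270, [558.0, 301.0, 26.0]), (280, [537.0, 305.0, 77.0]), (290, [538.0, 310.0, 76.0])]
```

The fingers are at 20 mm opening and the tips look to be just above the slab top, at about z 30 mm. So when open, the tips sit well behind the TCP point. I'll confirm with a gentle touch on the slab top.

Emit:
{"method": "move_arm", "body": {"series": [[[0, 0, 0], [0, 0, 0], 2.6], [[0, 0, 0], [0, 0, 0], 2.6], [[0.1, 0, 0], [0, 0, 0], 2.6], [[0.2, 0, 0], [0, 0, 0], 2.6], [[0.2, 0, 0], [0, 0, 0], 2.6]]}}

```text
time: 8.7
tcp_pos: [0.546, 0.2933, 0.0119]
tool_rot: [0.706, 0.036, 0.706, -0.036]
wrist_force: [-0.5, -0.7, 0.5]
gripper_width: 0.277
```

Emit:
{"method": "move_arm", "body": {"series": [[[0.1, 0, 0], [0, 0, 0], 2.6], [[0.2, 0, 0], [0, 0, 0], 2.6], [[0.2, 0, 0], [0, 0, 0], 2.6]]}}

```text
time: 8.95
tcp_pos: [0.546, 0.2933, 0.0099]
tool_rot: [0.706, 0.036, 0.706, -0.036]
wrist_force: [-0.3, 0.5, 0.1]
gripper_width: 0.278
```

Emit:
{"method": "move_arm", "body": {"series": [[[0.1, 0, 0], [0, 0, 0], 2.6], [[0.1, 0, 0], [0, 0, 0], 2.6]]}}

```text
time: 9.12
tcp_pos: [0.5461, 0.2933, 0.009]
tool_rot: [0.706, 0.036, 0.706, -0.036]
wrist_force: [0.2, -0.5, 0.5]
gripper_width: 0.273
```

Emit:
{"method": "move_arm", "body": {"series": [[[0.1, 0, 0], [0, 0, 0], 2.6], [[0.2, 0, 0], [0, 0, 0], 2.6], [[0.2, 0, 0], [0, 0, 0], 2.6]]}}

```text
time: 9.37
tcp_pos: [0.546, 0.2933, 0.007]
tool_rot: [0.706, 0.036, 0.706, -0.036]
wrist_force: [-0.0, 0.2, -0.0]
gripper_width: 0.281
```

Emit:
{"method": "move_arm", "body": {"series": [[[0.1, 0, 0], [0, 0, 0], 2.6], [[0.1, 0, 0], [0, 0, 0], 2.6]]}}

```text
time: 9.53
tcp_pos: [0.5461, 0.2933, 0.006]
tool_rot: [0.706, 0.036, 0.706, -0.036]
wrist_force: [-0.6, 0.1, -0.2]
gripper_width: 0.276
```

```bash
python3 - <<'E'
from h import *
im,d,P,W,K=grab("wrist"); show(im[130:290,160:360],"w7",4)
E
```

```text
(no output)
```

View pics/w7.png

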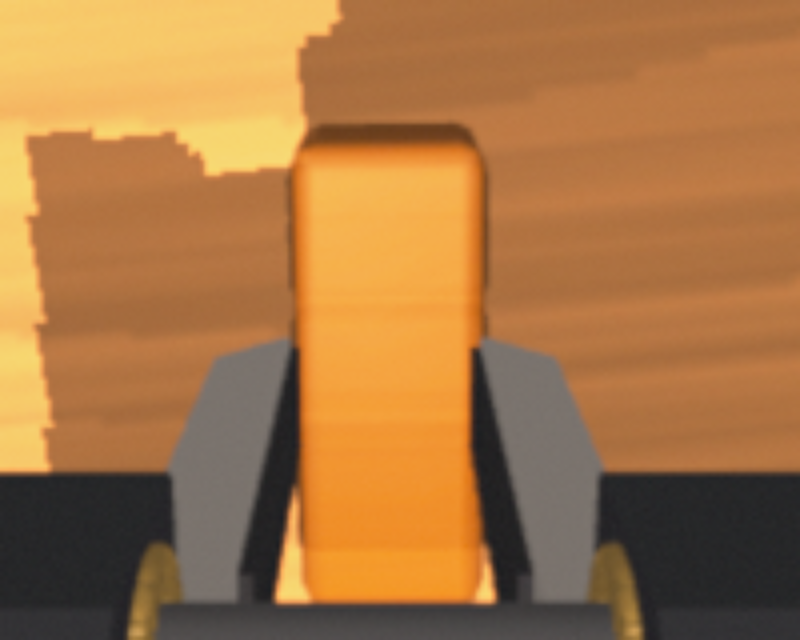

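The tips reach only about z 22 mm with the TCP at 6 mm, which puts the tip about 16 mm behind the nominal TCP at this opening. I'll open, lower to TCP z ≈ -2 mm and close.

Emit:
{"method": "move_arm", "body": {"series": [[[0, 0, 0], [0, 0, 0], 4.5], [[0, 0, 0], [0, 0, 0], 4.5], [[0, 0, 0], [0, 0, 0], 4.5], [[0, 0, 0], [0, 0, 0], 4.5], [[0, 0, 0], [0, 0, 0], 4.5], [[0.4, 0, 0], [0, 0, 0], 4.5], [[0.8, 0, 0], [0, 0, 0], 4.5], [[0.8, 0, 0], [0, 0, 0], 4.5]]}}

```text
time: 10.25
tcp_pos: [0.5456, 0.2931, -0.0028]
tool_rot: [0.706, 0.036, 0.707, -0.036]
wrist_force: [-0.1, -0.5, -0.4]
gripper_width: 0.477
```

Emit:
{"method": "move_arm", "body": {"series": [[[0, 0, 0], [0, 0, 0], 2], [[0, 0, 0], [0, 0, 0], 2], [[0, 0, 0], [0, 0, 0], 2], [[0, 0, 0], [0, 0, 0], 2], [[0, 0, 0], [0, 0, 0], 2], [[0, 0, 0], [0, 0, 0], 2], [[0, 0, 0], [0, 0, 0], 2], [[0, 0, 0], [0, 0, 0], 2]]}}

```text
time: 10.92
tcp_pos: [0.5461, 0.2933, -0.0018]
tool_rot: [0.706, 0.036, 0.706, -0.036]
wrist_force: [-0.2, 0.0, -0.8]
gripper_width: 0.314
```

It stopped at 29.5 mm, so the slab is gripped. I'll lift and look.

Emit:
{"method": "move_arm", "body": {"series": [[[-2, 0, 0], [0, 0, 0], 2], [[-4, 0, 0], [0, 0, 0], 2], [[-7, 0, 0], [0, 0, 0], 2], [[-10, 0, 0], [0, 0, 0], 2], [[-13, 0, 0], [0, 0, 0], 2], [[-14, 0, 0], [0, 0, 0], 2], [[-14, 0, 0], [0, 0, 0], 2]]}}

```text
time: 11.5
tcp_pos: [0.5475, 0.2942, 0.141]
tool_rot: [0.707, 0.037, 0.705, -0.035]
wrist_force: [0.7, -0.2, -0.8]
gripper_width: 0.312
```

```bash
python3 - <<'E'
from h import *
im,d,P,W,K=grab("wrist"); show(im,"w8")
s=r.get_state();print(s["tcp_pos"],s["gripper_width"],s["wrist_force"])
T=np.eye(4);T[:3,:3]=rot(s["tool_rot"]).as_matrix();T[:3,3]=s["tcp_pos"]
ti=np.linalg.inv(T); Q=(P-s["tcp_pos"])@T[:3,:3]
hsv=cv2.cvtColor(im,cv2.COLOR_RGB2HSV)
m=(abs(Q[...,0]+0.0275)<.03)&(abs(Q[...,1])<.025)&(abs(Q[...,2])<.08)&(hsv[...,1]>150)
q=Q[m];print(m.sum(),np.percentile(q,[2,50,98],axis=0).round(4))
zt=np.percentile(q[:,0],10);t=q[q[:,0]<zt+.003];print(zt,rect(t[:,[2,1]]))
E
python3 plan.py 0.53 -0.03 0.2 1.8
```

```text
[0.54658574 0.29370181 0.13893298] 0.3153225929727506 [-0.02565792  0.36508516 -1.18712005]
5861 [[-0.0308 -0.0146 -0.0386]
 [-0.0293  0.0001 -0.0067]
 [-0.0177  0.0145  0.0309]]
-0.030242929537227847 (array([-2.6, -0.2]), 71.5, 29.8, -0.2)
t 11.55 tcp [0.5466 0.2937 0.1389] F [-0.03  0.37 -1.19] grip 2.96
shift cm [ -6.15 -32.36   1.66] turn [-0.1336  0.0015 -0.0014]
```

View pics/w8.png

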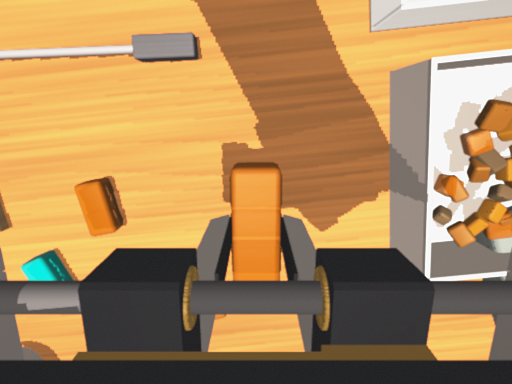

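The mid slab is held with its centre near tool z = 0, and its underside is about 2 mm above TCP level. Next I'll look at the jig from close up.

```bash
python3 plan.py 0.58 -0.09 0.17 1.8
```

```text
t 11.55 tcp [0.5466 0.2937 0.1389] F [-0.03  0.37 -1.19] grip 2.96
shift cm [ -3.15 -37.82   7.24] turn [-0.1336  0.0015 -0.0014]
```

Emit:
{"method": "move_arm", "body": {"series": [[[-3, -4, 1], [-0.134, 0.0015, -0.0014], 2], [[-3, -8, 2], [-0.134, 0.0015, -0.0014], 2], [[-3, -12, 3], [-0.134, 0.0015, -0.0014], 2], [[-3, -16, 4], [-0.134, 0.0015, -0.0014], 2], [[-3, -20, 5], [-0.134, 0.0015, -0.0014], 2], [[-3, -24, 6], [-0.134, 0.0015, -0.0014], 2], [[-3, -28, 7], [-0.134, 0.0015, -0.0014], 2], [[-3, -32, 7.2], [-0.134, 0.0015, -0.0014], 2], [[-3, -35, 7.2], [-0.134, 0.0015, -0.0014], 2], [[-3, -37.8, 7.2], [-0.134, 0.0015, -0.0014], 2], [[-3, -37.8, 7.2], [-0.134, 0.0015, -0.0014], 2], [[-3, -37.8, 7.2], [-0.134, 0.0015, -0.0014], 2]]}}

```text
time: 12.55
tcp_pos: [0.5781, -0.0917, 0.1665]
tool_rot: [0.706, -0.011, 0.708, 0.009]
wrist_force: [0.1, 1.3, -0.7]
gripper_width: 0.316
```

```bash
python3 - <<'E'
from h import *
im,d,P,W,K=grab("wrist"); show(im,"w9"); np.savez("w9.npz",im=im,P=P,W=W,K=K)
print(r.get_state()["tcp_pos"],r.get_state()["gripper_width"])
im,d,P,W,K=grab("top"); show(im[150:290,130:430],"t9",2.5); 
E
```

```text
[ 0.57846691 -0.08999448  0.16663265] 0.31694124817094166
```

View pics/w9.png

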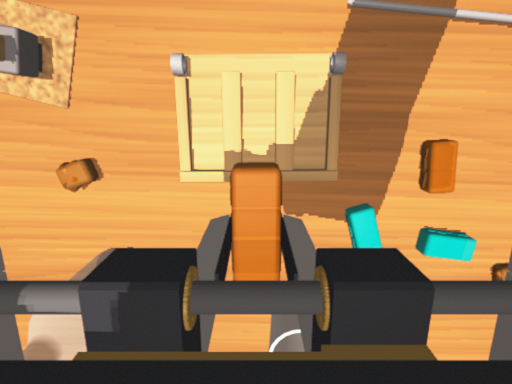

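View pics/t9.png

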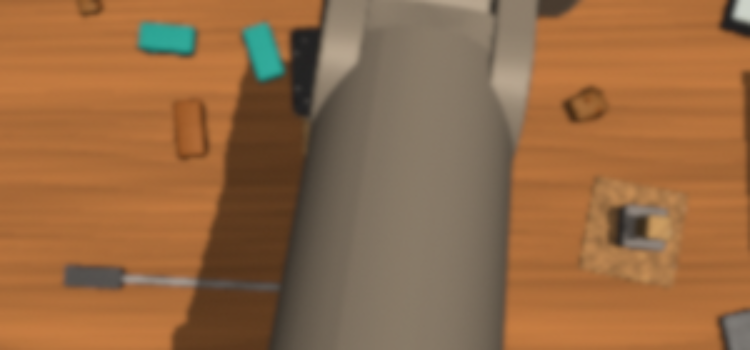

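The wrist view shows the jig's eyelets at (178,64) and (338,63), the lanes between, and the held slab at (255,220). I'll fit the jig pose by matching its known height map to the depth cloud.

```bash
cat > jigfit.py <<'E'
from h import *
from scipy.optimize import minimize
def model(x,y):
    z=np.zeros_like(x)
    inj=(abs(x)<=.0685)&(abs(y)<=.089)
    z[inj&(x>-.053)&(x<.053)]=.012
    z[inj&(x<=-.053)]=.012
    ay=abs(y)
    z[inj&(((ay>.019)&(ay<.039))|(ay>.077))&(abs(x)<=.053)]=.024
    z[inj&(x>=.053)]=.028
    return z
def fit(P,x0=(.515,-.091,1.8),excl=None):
    m=np.isfinite(P[...,0])&(abs(P[...,0]-x0[0])<.1)&(abs(P[...,1]-x0[1])<.12)&(P[...,2]<.045)&(P[...,2]>-.01)
    if excl is not None: m&=~excl
    q=P[m]
    def f(p):
        a=np.radians(p[2]);dx=q[:,0]-p[0];dy=q[:,1]-p[1]
        X=np.cos(a)*dx+np.sin(a)*dy;Y=-np.sin(a)*dx+np.cos(a)*dy
        k=~((X<-.051))  # ignore front strip/eyelets (shape unknown)
        k|=X<-.0705
        e=np.minimum(abs(q[:,2]-p[3]-model(X,Y)),.01); e[~k]=.002
        return e.mean()*1000
    best=None
    for a in (-1,0,1):
      for dx in (-.003,.003):
        o=minimize(f,[x0[0]+dx,x0[1],x0[2]+a,0],method="Nelder-Mead",options=dict(initial_simplex=np.array([x0[0]+dx,x0[1],x0[2]+a,0])+np.array([[0,0,0,0],[.004,0,0,0],[0,.004,0,0],[0,0,2,0],[0,0,0,.002]]),xatol=1e-5,fatol=1e-5))
        if best is None or o.fun<best.fun: best=o
    return best.x,best.fun,len(q)
E
python3 - <<'E'
from jigfit import *
z=np.load("w9.npz");print("wrist",fit(z["P"]))
E
```

```text
wrist (array([ 5.14840655e-01, -9.24051914e-02,  2.20720248e+00, -2.78575768e-04]), np.float64(0.9653494076033087), 34270)
```

```bash
python3 - <<'E'
from jigfit import *
z=np.load("w9.npz");im=z["im"].copy();W,K=z["W"],z["K"]
def J(p,x=.5148,y=-.0924,a=2.2):
    a=np.radians(a);p=np.array(p,float);R=np.array([[np.cos(a),-np.sin(a),0],[np.sin(a),np.cos(a),0],[0,0,1]]);return p@R.T+[x,y,0]
big=cv2.resize(im[:,:,::-1],None,fx=3,fy=3,interpolation=cv2.INTER_CUBIC)
def L(ps,c):
    uv=(proj(J(ps),W,K)*3+1).astype(int);cv2.polylines(big,[uv],True,c,1)
for s in (-1,1): 
    L([[-.053,s*.019,.024],[.053,s*.019,.024],[.053,s*.039,.024],[-.053,s*.039,.024]],(255,0,0))
    L([[-.053,s*.077,.024],[.053,s*.077,.024],[.053,s*.089,.024],[-.053,s*.089,.024]],(255,0,0))
    L([[-.071,s*.083-.006,.026],[-.049,s*.083-.006,.026],[-.049,s*.083+.006,.026],[-.071,s*.083+.006,.026]],(0,0,255))
L([[.053,-.089,.028],[.0685,-.089,.028],[.0685,.089,.028],[.053,.089,.028]],(0,255,0))
cv2.imwrite("pics/ov9.png",big[90:600,450:1100])
E
```

```text
(no output)
```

View pics/ov9.png

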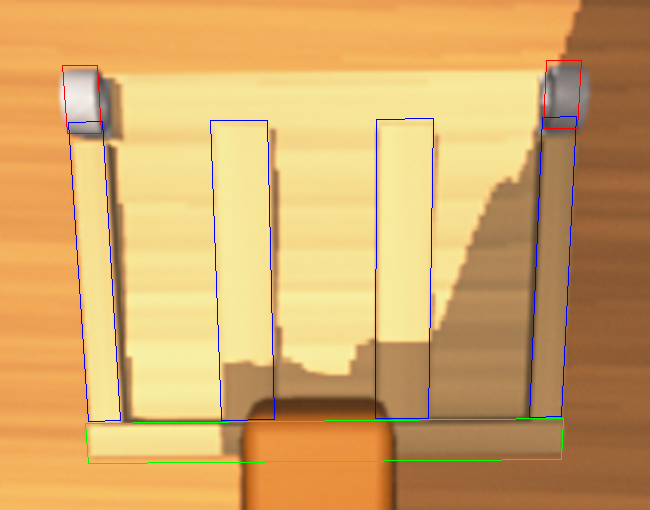

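The overlay fits: the rib, cheek, fence and eyelet outlines all coincide. The jig is at (0.5148, -0.0924), yaw 2.2°. The mid slab goes into the middle lane.

```bash
python3 plan.py 0.5228 -0.0921 0.055 2.2
```

```text
t 12.65 tcp [ 0.5787 -0.089   0.1669] F [ 0.36  0.84 -0.37] grip 2.98
shift cm [11.21 -0.11 -5.56] turn [-0.0059 -0.0035  0.001 ]
```

Emit:
{"method": "move_arm", "body": {"series": [[[2, -0.1, -2], [-0.006, -0.0035, 0.001], 2], [[5, -0.1, -4], [-0.006, -0.0035, 0.001], 2], [[8, -0.1, -5.5], [-0.006, -0.0035, 0.001], 2], [[10, -0.1, -5.5], [-0.006, -0.0035, 0.001], 2], [[11.2, -0.1, -5.5], [-0.006, -0.0035, 0.001], 2], [[11.2, -0.1, -5.5], [-0.006, -0.0035, 0.001], 2], [[11.2, -0.1, -5.5], [-0.006, -0.0035, 0.001], 2], [[11.2, -0.1, -5.5], [-0.006, -0.0035, 0.001], 2]]}}

```text
time: 13.32
tcp_pos: [0.5247, -0.0923, 0.0568]
tool_rot: [0.708, -0.014, 0.706, 0.014]
wrist_force: [-1.4, -0.4, -0.7]
gripper_width: 0.316
```

```bash
python3 plan.py 0.5228 -0.0921 0.0115 2.2; python3 - <<'E'
from h import *
im,d,P,W,K=grab("wrist"); show(im,"w10"); 
E
```

```text
t 13.32 tcp [ 0.5247 -0.0923  0.0568] F [-1.41 -0.43 -0.73] grip 2.97
shift cm [ 4.53  0.03 -0.2 ] turn [0.0005 0.0025 0.0003]
```

View pics/w10.png

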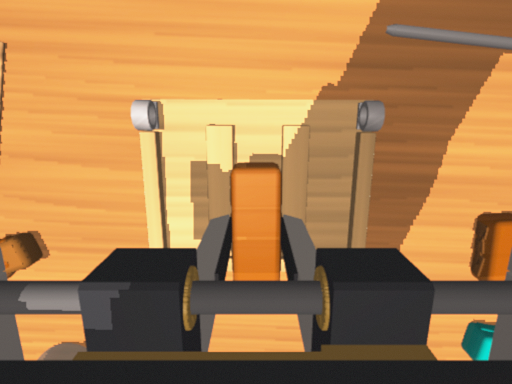

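The slab at (256) is centred between the ribs, which are at (220) and (296). I'll lower it.

Emit:
{"method": "move_arm", "body": {"series": [[[1.5, 0, -0.2], [0, 0.0025, 0], 2], [[2.8, 0, -0.2], [0, 0.0025, 0], 2], [[3.6, 0, -0.2], [0, 0.0025, 0], 2], [[4.1, 0, -0.2], [0, 0.0025, 0], 2], [[4.5, 0, -0.2], [0, 0.0025, 0], 2], [[4.5, 0, -0.2], [0, 0.0025, 0], 2], [[4.5, 0, -0.2], [0, 0.0025, 0], 2], [[4.5, 0, -0.2], [0, 0.0025, 0], 2]]}}

```text
time: 14.03
tcp_pos: [0.5225, -0.0931, 0.0118]
tool_rot: [0.707, -0.013, 0.707, 0.013]
wrist_force: [0.3, -0.1, -0.6]
gripper_width: 0.318
```

```bash
python3 plan.py 0.5300 -0.0919 0.0105 2.2
```

```text
t 14.03 tcp [ 0.5225 -0.0931  0.0118] F [ 0.35 -0.08 -0.64] grip 2.99
shift cm [0.13 0.09 0.75] turn [-0.0007  0.0001  0.0003]
```

Now forward towards the fence in small steps, watching Fx.

Emit:
{"method": "move_arm", "body": {"series": [[[0.05, 0.08, 0.15], [0, 0, 0], 2], [[0.1, 0.08, 0.3], [0, 0, 0], 2], [[0.1, 0.08, 0.4], [0, 0, 0], 2], [[0.1, 0.08, 0.5], [0, 0, 0], 2], [[0.1, 0.08, 0.5], [0, 0, 0], 2]]}}

```text
time: 14.45
tcp_pos: [0.5274, -0.092, 0.0103]
tool_rot: [0.707, -0.013, 0.707, 0.013]
wrist_force: [-0.1, -0.2, -1.4]
gripper_width: 0.315
```

Emit:
{"method": "move_arm", "body": {"series": [[[0, 0, 0.1], [0, 0, 0], 2], [[0, 0, 0.2], [0, 0, 0], 2], [[0, 0, 0.2], [0, 0, 0], 2]]}}

```text
time: 14.7
tcp_pos: [0.5293, -0.092, 0.0103]
tool_rot: [0.707, -0.013, 0.707, 0.013]
wrist_force: [0.0, 0.2, -1.1]
gripper_width: 0.317
```

Emit:
{"method": "move_arm", "body": {"series": [[[0, 0, 0.1], [0, 0, 0], 2], [[0, 0, 0.2], [0, 0, 0], 2], [[0, 0, 0.2], [0, 0, 0], 2]]}}

```text
time: 14.95
tcp_pos: [0.5307, -0.0919, 0.0102]
tool_rot: [0.706, -0.013, 0.708, 0.013]
wrist_force: [-2.3, -0.2, 1.0]
gripper_width: 0.316
```

```bash
python3 - <<'E'
from h import *
s=r.get_state();print(s["tcp_pos"],s["wrist_force"])
im,d,P,W,K=grab("wrist"); show(im,"w11"); 
E
```

```text
[ 0.53074643 -0.09186286  0.01015743] [-2.30351833 -0.20211945  1.02802729]
```

View pics/w11.png

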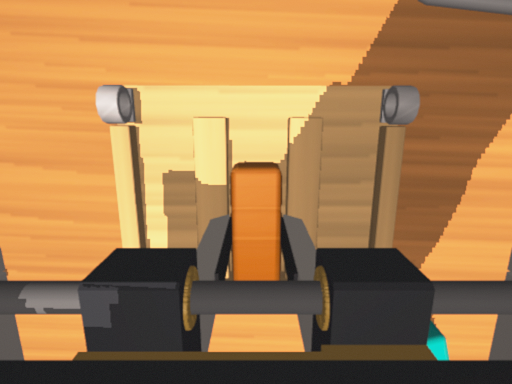

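Fx = -2.3 N, so the slab is against the fence. I'll release and lift.

Emit:
{"method": "move_arm", "body": {"series": [[[0, 0, 0], [0, 0, 0], 5], [[0, 0, 0], [0, 0, 0], 5], [[0, 0, 0], [0, 0, 0], 5], [[0, 0, 0], [0, 0, 0], 5], [[0, 0, 0], [0, 0, 0], 5], [[-1, 0, 0], [0, 0, 0], 5], [[-3, 0, 0], [0, 0, 0], 5], [[-6, 0, 0], [0, 0, 0], 5], [[-10, 0, 0], [0, 0, 0], 5], [[-14, 0, 0], [0, 0, 0], 5], [[-14, 0, 0], [0, 0, 0], 5]]}}

```text
time: 15.92
tcp_pos: [0.5346, -0.0926, 0.1579]
tool_rot: [0.71, -0.013, 0.704, 0.013]
wrist_force: [1.1, 0.3, 1.2]
gripper_width: 0.534
```

```bash
python3 - <<'E'
from h import *
im,d,P,W,K=grab("wrist"); show(im,"w12"); 
for n in("slab_mid","slab_short"):
  for o in r.masks_of("wrist",n):
    m=o["mask"]; q=P[m]; q=q[np.isfinite(q[:,0])]
    zt=np.percentile(q[:,2],90); t=q[abs(q[:,2]-zt)<.004]
    print(n,round(o["score"],2),m.sum(),np.argwhere(m).mean(0)[::-1],round(zt,4),rect(t[:,:2]))
E
python3 plan.py 0.56 0.118 0.13 4.8
```

```text
slab_mid 0.74 2144 [256.43703358 173.73041045] 0.0384 (array([529.8, -92.8]), 76.4, 29.6, 2.6)
slab_mid 0.62 1799 [19.20844914 92.64146748] 0.0462 (array([ 453.7, -336.9]), 44.2, 19.0, -9.4)
slab_short 0.73 351 [353.54415954 248.21082621] 0.0247 (array([619.8,  27.3]), 35.8, 17.3, -35.9)
slab_short 0.72 1930 [435.75647668 203.63056995] 0.0263 (array([559.4, 116.9]), 59.2, 30.1, 4.7)
t 16.07 tcp [ 0.5313 -0.0917  0.151 ] F [ 0.71  0.09 -0.4 ] grip 5.0
shift cm [ 2.1  20.85  3.66] turn [-0.0459  0.0007  0.0001]
```

View pics/w12.png

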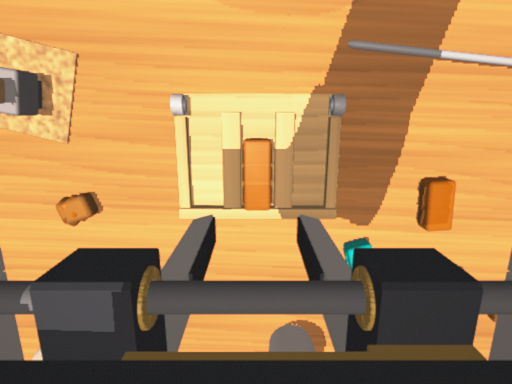

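The mid slab lies flat in the middle lane, at (256,174), with its top at 38.4 mm. On to the short slab at (435,204).

```bash
python3 plan.py 0.560 0.1170 0.07 4.7
```

```text
t 16.07 tcp [ 0.5313 -0.0917  0.151 ] F [ 0.71  0.09 -0.4 ] grip 5.0
shift cm [ 8.1  20.75  3.65] turn [-0.0442  0.0007  0.0001]
```

Emit:
{"method": "move_arm", "body": {"series": [[[0, 4, 1], [-0.044, 0, 0], 5], [[0, 8, 2], [-0.044, 0, 0], 5], [[0, 12, 3.6], [-0.044, 0, 0], 5], [[2, 16, 3.6], [-0.044, 0, 0], 5], [[4, 19, 3.6], [-0.044, 0, 0], 5], [[6, 20.7, 3.6], [-0.044, 0, 0], 5], [[7.5, 20.7, 3.6], [-0.044, 0, 0], 5], [[8.1, 20.7, 3.6], [-0.044, 0, 0], 5], [[8.1, 20.7, 3.6], [-0.044, 0, 0], 5], [[8.1, 20.7, 3.6], [-0.044, 0, 0], 5]]}}

```text
time: 16.9
tcp_pos: [0.5592, 0.1152, 0.069]
tool_rot: [0.706, -0.029, 0.707, 0.028]
wrist_force: [-0.4, -1.0, 0.7]
gripper_width: 0.533
```

```bash
python3 plan.py 0.560 0.1170 -0.002 4.7;python3 - <<'E'
from h import *
im,d,P,W,K=grab("wrist"); show(im,"w13"); 
for n in("slab_short",):
  for o in r.masks_of("wrist",n):
    m=o["mask"]; q=P[m]; q=q[np.isfinite(q[:,0])]
    zt=np.percentile(q[:,2],90); t=q[abs(q[:,2]-zt)<.004]
    print(n,round(o["score"],2),m.sum(),np.argwhere(m).mean(0)[::-1],round(zt,4),rect(t[:,:2]))
E
```

```text
t 16.9 tcp [0.5592 0.1152 0.069 ] F [-0.45 -0.97  0.66] grip 5.01
shift cm [7.1  0.18 0.11] turn [-0.0016 -0.0017  0.001 ]
slab_short 0.92 402 [280.40298507 310.77114428] 0.0263 (array([667.9, 145.8]), 49.5, 10.2, -85.8)
slab_short 0.7 2617 [258.95949561 198.40810088] 0.0264 (array([559.1, 117.7]), 58.4, 29.8, 5.1)
slab_short 0.58 291 [164.67010309 250.18213058] 0.0258 (array([615.3,  37.7]), 16.8, 9.2, -28.8)
```

View pics/w13.png

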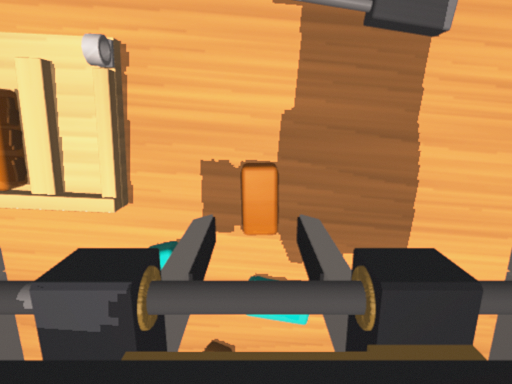

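Emit:
{"method": "move_arm", "body": {"series": [[[2, 0.2, 0.05], [0, 0, 0], 5], [[4, 0.2, 0.05], [0, 0, 0], 5], [[5.5, 0.2, 0.05], [0, 0, 0], 5], [[6.5, 0.2, 0.05], [0, 0, 0], 5], [[7.1, 0.2, 0.05], [0, 0, 0], 5], [[7.1, 0.2, 0.05], [0, 0, 0], 5], [[7.1, 0.2, 0.05], [0, 0, 0], 2], [[7.1, 0.2, 0.05], [0, 0, 0], 2], [[7.1, 0.2, 0.05], [0, 0, 0], 2], [[7.1, 0.2, 0.05], [0, 0, 0], 2], [[7.1, 0.2, 0.05], [0, 0, 0], 2], [[7.1, 0.2, 0.05], [0, 0, 0], 2]], "force": 20}}

```text
time: 18.0
tcp_pos: [0.5601, 0.1185, -0.0011]
tool_rot: [0.707, -0.029, 0.706, 0.029]
wrist_force: [-0.8, -0.5, 7.7]
gripper_width: 0.309
```

Emit:
{"method": "move_arm", "body": {"series": [[[0, 0, 0], [0, 0, 0], 2], [[0, 0, 0], [0, 0, 0], 2], [[0, 0, 0], [0, 0, 0], 2], [[0, 0, 0], [0, 0, 0], 2]]}}

```text
time: 18.33
tcp_pos: [0.5601, 0.1185, -0.0011]
tool_rot: [0.707, -0.029, 0.706, 0.029]
wrist_force: [-1.3, -0.9, 7.6]
gripper_width: 0.313
```

Emit:
{"method": "move_arm", "body": {"series": [[[-1, 0, 0], [0, 0, 0], 2], [[-3, 0, 0], [0, 0, 0], 2], [[-6, 0, 0], [0, 0, 0], 2], [[-9, 0, 0], [0, 0, 0], 2], [[-10, 0, 0], [0, 0, 0], 2], [[-10, 0, 0], [0, 0, 0], 2], [[-10, 0, 0], [0, 0, 0], 2]]}}

```text
time: 18.92
tcp_pos: [0.5598, 0.1186, 0.0988]
tool_rot: [0.707, -0.029, 0.706, 0.029]
wrist_force: [-0.3, 0.1, -1.8]
gripper_width: 0.313
```

```bash
python3 - <<'E'
from h import *
s=r.get_state();im,d,P,W,K=grab("wrist"); show(im,"w14")
R=rot(s["tool_rot"]).as_matrix();Q=(P-s["tcp_pos"])@R
hsv=cv2.cvtColor(im,cv2.COLOR_RGB2HSV)
m=(abs(Q[...,0]+0.0275)<.03)&(abs(Q[...,1])<.025)&(abs(Q[...,2])<.08)&(hsv[...,1]>150)
q=Q[m];print(m.sum(),np.percentile(q,[1,50,99],axis=0).round(4),s["gripper_width"]*9.4,s["wrist_force"])
zt=np.percentile(q[:,0],10);t=q[q[:,0]<zt+.003];print(zt,rect(t[:,[2,1]]))
for lo in np.arange(-.035,.035,.01):
    k=(q[:,2]>lo)&(q[:,2]<lo+.01)&(abs(q[:,1])<.008); print(round(lo,3),k.sum(),np.round(np.median(q[k,0]),4) if k.any() else "")
E
python3 plan.py 0.527 -0.034 0.12 2.2
```

```text
4682 [[-0.0282 -0.0153 -0.0304]
 [-0.0264 -0.0003 -0.0054]
 [-0.0091  0.0142  0.0259]] 2.9456332713273783 [-0.3217139   0.13225677 -1.77159104]
-0.027327470377484432 (array([-0.8, -0.6]), 58.9, 29.8, 0.2)
-0.035 433 -0.0249
-0.025 451 -0.0267
-0.015 424 -0.0266
-0.005 402 -0.0267
0.005 389 -0.0267
0.015 378 -0.0267
0.025 27 -0.0262
0.035 0 
t 18.97 tcp [0.5593 0.1184 0.0978] F [ 0.06 -0.2  -0.91] grip 2.93
shift cm [ -2.21 -14.93  -4.46] turn [ 0.0436 -0.001   0.0003]
```

View pics/w14.png

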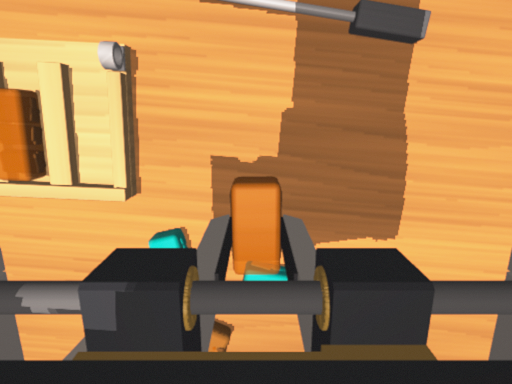

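The short slab is held level, with its underside about 1 mm above TCP level. It goes into the left lane.

```bash
python3 plan.py 0.5306 -0.0338 0.055 2.2
```

```text
t 18.97 tcp [0.5593 0.1184 0.0978] F [ 0.06 -0.2  -0.91] grip 2.93
shift cm [  4.29 -14.93  -4.1 ] turn [ 0.0436 -0.001   0.0003]
```

Emit:
{"method": "move_arm", "body": {"series": [[[0, -4, -1], [0.044, 0, 0], 2], [[0, -8, -2.5], [0.044, 0, 0], 2], [[0, -12, -4], [0.044, 0, 0], 2], [[1, -15, -4.1], [0.044, 0, 0], 2], [[3, -15, -4.1], [0.044, 0, 0], 2], [[4.3, -15, -4.1], [0.044, 0, 0], 2], [[4.3, -15, -4.1], [0.044, 0, 0], 2], [[4.3, -15, -4.1], [0.044, 0, 0], 2]]}}

```text
time: 19.63
tcp_pos: [0.5299, -0.0346, 0.0541]
tool_rot: [0.706, -0.014, 0.708, 0.013]
wrist_force: [-0.6, 0.5, -0.2]
gripper_width: 0.313
```

```bash
python3 plan.py 0.5306 -0.0338 0.0120 2.2;python3 - <<'E'
from h import *
im,d,P,W,K=grab("wrist"); show(im,"w15"); 
E
```

```text
t 19.63 tcp [ 0.5299 -0.0346  0.0541] F [-0.64  0.51 -0.21] grip 2.95
shift cm [4.21 0.08 0.09] turn [-0.0007 -0.0036  0.0008]
```

View pics/w15.png

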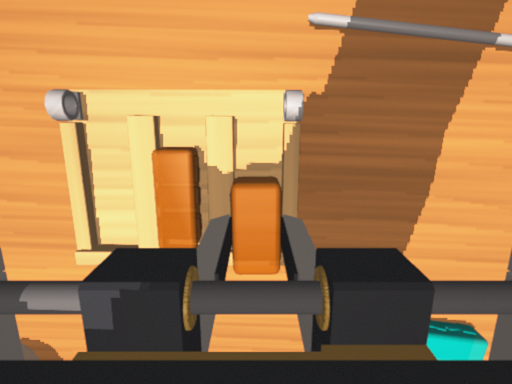

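Emit:
{"method": "move_arm", "body": {"series": [[[1.5, 0.08, 0.05], [0, -0.003, 0], 2], [[2.6, 0.08, 0.05], [0, -0.003, 0], 2], [[3.4, 0.08, 0.05], [0, -0.003, 0], 2], [[3.9, 0.08, 0.05], [0, -0.003, 0], 2], [[4.2, 0.08, 0.05], [0, -0.003, 0], 2], [[4.2, 0.08, 0.05], [0, -0.003, 0], 2], [[4.2, 0.08, 0.15], [0, -0.003, 0], 2], [[4.2, 0.08, 0.25], [0, -0.003, 0], 2], [[4.2, 0.08, 0.35], [0, -0.003, 0], 2], [[4.2, 0.08, 0.35], [0, -0.003, 0], 2]]}}

```text
time: 20.52
tcp_pos: [0.535, -0.0335, 0.0136]
tool_rot: [0.708, -0.013, 0.706, 0.013]
wrist_force: [-0.7, 0.9, -1.0]
gripper_width: 0.314
```

Emit:
{"method": "move_arm", "body": {"series": [[[0, 0, 0.1], [0, 0, 0], 2], [[0, 0, 0.2], [0, 0, 0], 2], [[0, 0, 0.2], [0, 0, 0], 2]]}}

```text
time: 20.77
tcp_pos: [0.5367, -0.0334, 0.0133]
tool_rot: [0.708, -0.013, 0.706, 0.013]
wrist_force: [0.1, -0.1, -0.4]
gripper_width: 0.313
```

Emit:
{"method": "move_arm", "body": {"series": [[[0.05, 0, 0.05], [0, 0, 0], 2], [[0.1, 0, 0.1], [0, 0, 0], 2], [[0.15, 0, 0.1], [0, 0, 0], 2], [[0.15, 0, 0.1], [0, 0, 0], 2]]}}

```text
time: 21.1
tcp_pos: [0.5373, -0.0335, 0.0116]
tool_rot: [0.708, -0.013, 0.706, 0.013]
wrist_force: [-0.8, -0.2, 0.9]
gripper_width: 0.315
```

Emit:
{"method": "move_arm", "body": {"series": [[[0, 0, 0.1], [0, 0, 0], 2], [[0, 0, 0.1], [0, 0, 0], 2]]}}

```text
time: 21.27
tcp_pos: [0.5373, -0.0334, 0.0115]
tool_rot: [0.707, -0.013, 0.707, 0.013]
wrist_force: [-6.2, 0.2, 3.7]
gripper_width: 0.315
```

Both the fence (Fx -6.2) and the bed (Fz +3.7) are touched. I'll release.

Emit:
{"method": "move_arm", "body": {"series": [[[0, 0, -0.1], [0, 0, 0], 5], [[0, 0, -0.1], [0, 0, 0], 5], [[0, 0, -0.1], [0, 0, 0], 5], [[0, 0, -0.1], [0, 0, 0], 5], [[0, 0, -0.1], [0, 0, 0], 5], [[-1, 0, -0.1], [0, 0, 0], 5], [[-3, 0, -0.1], [0, 0, 0], 5], [[-6, 0, 0], [0, 0, 0], 5], [[-10, 0, 0], [0, 0, 0], 5], [[-14, 0, 0], [0, 0, 0], 5], [[-14, 0, 0], [0, 0, 0], 5]]}}

```text
time: 22.18
tcp_pos: [0.5416, -0.0338, 0.1594]
tool_rot: [0.711, -0.013, 0.703, 0.013]
wrist_force: [1.4, -0.3, 0.0]
gripper_width: 0.531
```

```bash
python3 - <<'E'
from h import *
im,d,P,W,K=grab("wrist"); show(im,"w16"); np.savez("w16.npz",im=im,P=P,W=W,K=K)
for n in("slab_mid","slab_short","pin"):
  for o in r.masks_of("wrist",n):
    m=o["mask"]; q=P[m]; q=q[np.isfinite(q[:,0])]
    zt=np.percentile(q[:,2],90); t=q[abs(q[:,2]-zt)<.004]
    print(n,round(o["score"],2),m.sum(),np.argwhere(m).mean(0)[::-1],round(zt,4),rect(t[:,:2]))
E
python3 plan.py 0.43 0.217 0.15 86
```

```text
slab_mid 0.88 2266 [199.53045013 159.98852604] 0.0384 (array([525.2, -95.8]), 76.1, 29.9, 2.2)
slab_short 0.68 1615 [256.04148607 173.42229102] 0.0384 (array([536.3, -34.6]), 58.1, 28.8, 2.7)
slab_short 0.44 11 [304.90909091 273.18181818] 0.0233 (array([657.6,  30.2]), 8.3, 0.8, 21.0)
pin 0.74 2822 [424.73529412  48.83167966] 0.022 (array([404.9, 206.9]), 39.5, 22.3, 86.4)
t 22.38 tcp [ 0.5377 -0.0333  0.1515] F [-0.28 -0.44 -0.65] grip 4.98
shift cm [ 0.13 25.42 -9.81] turn [-1.4631e+00  1.3000e-03  1.6000e-03]
```

View pics/w16.png

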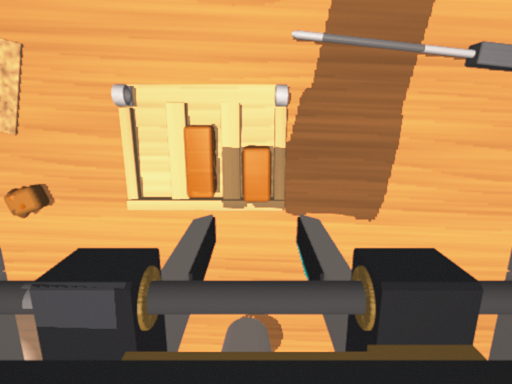

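Both slabs lie flat in their lanes, with tops at 38.4 mm. Before gripping the pin I'll measure the finger tip offset from the depth picture.

```bash
python3 - <<'E'
from h import *
z=np.load("w16.npz")
s=r.get_state();im,d,P,W,K=grab("wrist")
R=rot(s["tool_rot"]).as_matrix();Q=(P-s["tcp_pos"])@R
hsv=cv2.cvtColor(im,cv2.COLOR_RGB2HSV)
m=(Q[...,0]>-.07)&(Q[...,0]<.02)&(abs(Q[...,1])<.06)&(abs(Q[...,2])<.04)
q=Q[m];print(m.sum());print(np.round(q[np.argsort(-q[:,0])[:15]],4))
ys,xs=np.where(m);i=np.argsort(-q[:,0])[:15];print(list(zip(xs[i],ys[i])))
print(s["gripper_width"])
E
```

```text
2300
[[-0.0215 -0.0257  0.0003]
 [-0.0216 -0.0272 -0.0094]
 [-0.0218 -0.0257  0.0009]
 [-0.0218  0.026  -0.0089]
 [-0.0219  0.0244  0.0008]
 [-0.0221 -0.0257  0.0034]
 [-0.0221 -0.026  -0.0083]
 [-0.0221  0.0247 -0.0083]
 [-0.0222  0.0245  0.0047]
 [-0.0223  0.0259 -0.0084]
 [-0.0223  0.0245  0.004 ]
 [-0.0223 -0.0266 -0.0084]
 [-0.0224 -0.0257  0.002 ]
 [-0.0225  0.0245  0.0066]
 [-0.0226  0.0258 -0.0098]]
[(np.int64(215), np.int64(230)), (np.int64(212), np.int64(215)), (np.int64(215), np.int64(231)), (np.int64(299), np.int64(216)), (np.int64(296), np.int64(231)), (np.int64(215), np.int64(235)), (np.int64(214), np.int64(217)), (np.int64(297), np.int64(217)), (np.int64(296), np.int64(237)), (np.int64(299), np.int64(217)), (np.int64(296), np.int64(236)), (np.int64(213), np.int64(217)), (np.int64(215), np.int64(233)), (np.int64(296), np.int64(240)), (np.int64(299), np.int64(215))]
0.5301916554707166
```

```bash
python3 - <<'E'
from h import *
print(np.round(r.get_state()["q"],2))
E
python3 plan.py 0.43 0.211 0.15 86.3
```

```text
[-0.36  0.24  0.35  1.96 -0.1   0.95  1.65]
t 22.43 tcp [ 0.5374 -0.0333  0.151 ] F [0.53 0.61 0.49] grip 5.02
shift cm [ 0.08 24.82 -9.81] turn [-1.4684e+00  4.0000e-04  1.1000e-03]
```

The tips sit about 20 mm behind the nominal TCP, so I'll allow for that. I'll turn the tool to the pin orientation (yaw ≈ -92°) and re-measure the jig from there, which puts the eyelet x along the camera's well-calibrated axis.

```bash
sed -i 's/for k in (0,180)/for k in (0,)/' plan.py; python3 plan.py 0.49 -0.15 0.2 -87.8; python3 plan.py 0.49 -0.15 0.2 -91
```

```text
t 22.43 tcp [ 0.5374 -0.0333  0.151 ] F [0.53 0.61 0.49] grip 5.02
shift cm [ -4.89 -11.48  -5.18] turn [ 1.5702e+00  1.1000e-03 -4.0000e-04]
t 22.43 tcp [ 0.5374 -0.0333  0.151 ] F [0.53 0.61 0.49] grip 5.02
shift cm [ -4.89 -11.48  -5.18] turn [ 1.6261e+00  1.1000e-03 -4.0000e-04]
```

Emit:
{"method": "move_arm", "body": {"series": [[[-5, -11.5, -5.2], [1.57, 0, 0], 5], [[-5, -11.5, -5.2], [1.57, 0, 0], 5], [[-5, -11.5, -5.2], [1.57, 0, 0], 5], [[-5, -11.5, -5.2], [1.57, 0, 0], 5], [[-5, -11.5, -5.2], [1.57, 0, 0], 5], [[-5, -11.5, -5.2], [1.57, 0, 0], 5], [[-5, -11.5, -5.2], [1.57, 0, 0], 5], [[-5, -11.5, -5.2], [1.57, 0, 0], 5], [[-5, -11.5, -5.2], [1.57, 0, 0], 5], [[-5, -11.5, -5.2], [1.57, 0, 0], 5], [[-5, -11.5, -5.2], [1.57, 0, 0], 5], [[-5, -11.5, -5.2], [1.57, 0, 0], 5]]}}

```text
time: 23.43
tcp_pos: [0.4897, -0.1502, 0.2006]
tool_rot: [0.525, 0.474, 0.525, -0.474]
wrist_force: [0.0, -0.0, 0.1]
gripper_width: 0.535
```

```bash
python3 plan.py 0.49 -0.15 0.2 -87.8
```

```text
t 23.43 tcp [ 0.4897 -0.1502  0.2006] F [ 0.03 -0.    0.12] grip 5.03
shift cm [ 0.06  0.03 -0.02] turn [ 0.0638  0.0006 -0.    ]
```

Emit:
{"method": "move_arm", "body": {"series": [[[0, 0, 0], [0.064, 0, 0], 5], [[0, 0, 0], [0.064, 0, 0], 5], [[0, 0, 0], [0.064, 0, 0], 5], [[0, 0, 0], [0.064, 0, 0], 5]]}}

```text
time: 23.77
tcp_pos: [0.4901, -0.1502, 0.2011]
tool_rot: [0.512, 0.488, 0.511, -0.488]
wrist_force: [0.3, 0.8, -0.2]
gripper_width: 0.53
```

```bash
cat >> jigfit.py <<'E'
def J(p,x,y,a):
    a=np.radians(a);p=np.array(p,float);R=np.array([[np.cos(a),-np.sin(a),0],[np.sin(a),np.cos(a),0],[0,0,1]]);return p@R.T+[x,y,0]
def overlay(im,W,K,jp,name,crop=None,f=3):
    big=cv2.resize(im[:,:,::-1],None,fx=f,fy=f,interpolation=cv2.INTER_CUBIC)
    def L(ps,c):
        uv=(proj(J(ps,*jp[:3]),W,K)*f+1).astype(int);cv2.polylines(big,[uv],True,c,1)
    for s in (-1,1): 
        L([[-.053,s*.019,.024],[.053,s*.019,.024],[.053,s*.039,.024],[-.053,s*.039,.024]],(255,0,0))
        L([[-.053,s*.077,.024],[.053,s*.077,.024],[.053,s*.089,.024],[-.053,s*.089,.024]],(255,0,0))
        L([[-.071,s*.083-.006,.026],[-.049,s*.083-.006,.026],[-.049,s*.083+.006,.026],[-.071,s*.083+.006,.026]],(0,0,255))
        L([[-.060,s*.083-.006,.037],[-.060,s*.083+.006,.037]],(0,0,255))
    L([[.053,-.089,.028],[.0685,-.089,.028],[.0685,.089,.028],[.053,.089,.028]],(0,255,0))
    L([[-.06,.2,.026],[-.06,-.2,.026]],(255,0,255))
    if crop: y0,y1,x0,x1=crop; big=big[y0*f:y1*f,x0*f:x1*f]
    cv2.imwrite(f"pics/{name}.png",big)
E
python3 - <<'E'
from jigfit import *
s=r.get_state();print(s["tcp_pos"],s["q"].round(2),s["dq"].round(3))
im,d,P,W,K=grab("wrist"); show(im,"w17"); np.savez("w17.npz",im=im,P=P,W=W,K=K)
a=np.radians(2.2);X=(P[...,0]-.5148)*np.cos(a)+(P[...,1]+.0924)*np.sin(a);Y=-(P[...,0]-.5148)*np.sin(a)+(P[...,1]+.0924)*np.cos(a)
ex=(abs(X)<.053)&(Y>-.02)&(Y<.076)   # slabs
p=fit(P,excl=ex);print(p)
overlay(im,W,K,p[0],"ov17",(0,200,110,370))
E
```

```text
[ 0.49008151 -0.15019235  0.20113819] [-0.38  0.15  0.62  1.97 -0.1   1.05  0.33] [ 0.002 -0.005 -0.001 -0.004 -0.     0.001 -0.008]
(array([ 5.13916161e-01, -9.23314774e-02,  2.14227251e+00, -2.84381741e-04]), np.float64(1.0331941970788485), 22997)
```

View pics/w17.png

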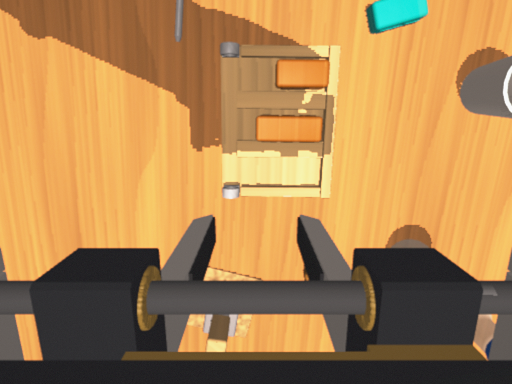

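View pics/ov17.png

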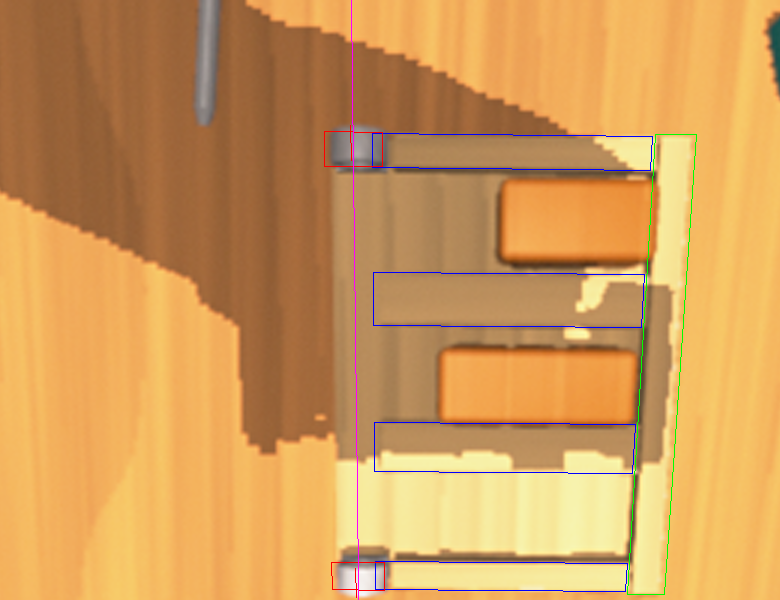

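The view shows the eyelets at about (229,48) and (231,190). The fitted rectangles sit about 1.3 mm short of the rings in x, so I'll zoom in on the rings directly.

```bash
python3 - <<'E'
from h import *
z=np.load("w17.npz");im=z["im"]
a=cv2.resize(im[36:64,206:254,::-1],None,fx=14,fy=14,interpolation=cv2.INTER_CUBIC)
b=cv2.resize(im[174:202,206:254,::-1],None,fx=14,fy=14,interpolation=cv2.INTER_CUBIC)
c=np.vstack([a[:290],b[100:392]]);cv2.imwrite("pics/e17.png",c)
E
```

```text
(no output)
```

View pics/e17.png

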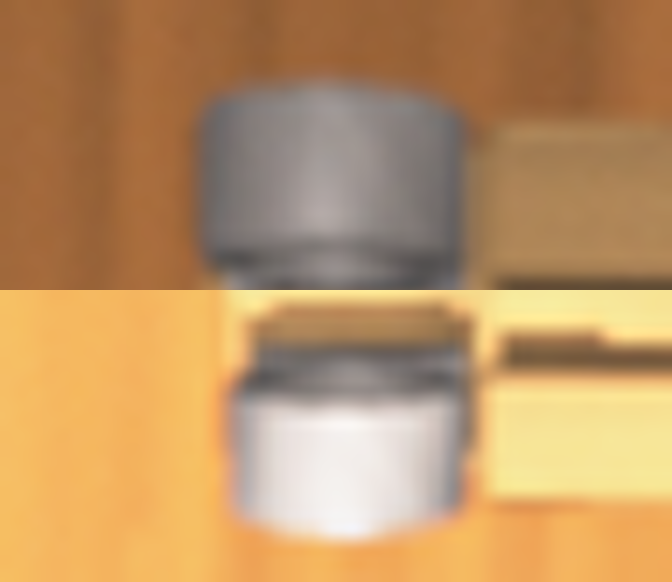

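```bash
python3 - <<'E'
from h import *
z=np.load("w17.npz");W,K=z["W"],z["K"]
e=ray_z([[229.25,47.8],[230.4,193.3]],[.028,.028],W,K);print(e.round(4))
d=e[0]-e[1];print(np.degrees(np.arctan2(-d[0],d[1])),np.linalg.norm(d))
# same in w9, wrist at yaw 1.8
z=np.load("w9.npz");W,K=z["W"],z["K"]
im=z["im"];a=cv2.resize(im[48:80,160:200,::-1],None,fx=10,fy=10,interpolation=cv2.INTER_CUBIC);b=cv2.resize(im[48:80,320:360,::-1],None,fx=10,fy=10,interpolation=cv2.INTER_CUBIC)
cv2.imwrite("pics/e9.png",np.hstack([a,b]))
E
```

```text
[[ 0.4529 -0.0102  0.028 ]
 [ 0.4589 -0.1789  0.028 ]]
2.0440012009738444 0.16874479776113382
```

View pics/e9.png

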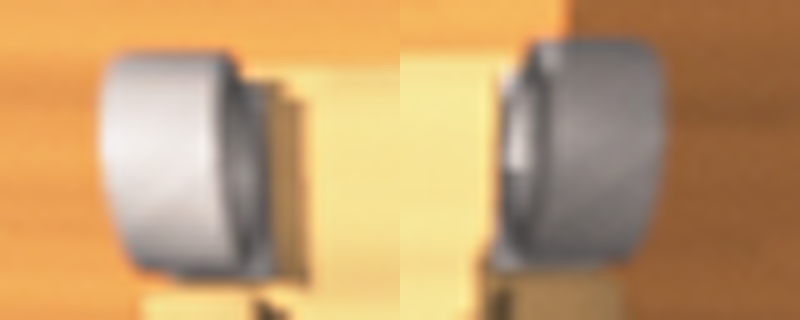

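From the rings themselves, the eyelet axes are at left (0.4529, -0.0102) and right (0.4589, -0.1789), yaw 2.1°. That is 1.3 mm further in x than the first fit and agrees with the fence contacts. Now to the pin.

```bash
python3 plan.py 0.4055 0.212 0.12 -93.7
```

```text
t 23.82 tcp [ 0.4902 -0.1502  0.2013] F [0.1  0.22 1.26] grip 4.98
shift cm [  8.1   -6.78 -36.58] turn [ 0.1113  0.0004 -0.0016]
```

Emit:
{"method": "move_arm", "body": {"series": [[[0, -0.8, -4], [0.11, 0, 0], 5], [[0, -1.6, -8], [0.11, 0, 0], 5], [[0, -2.4, -12], [0.11, 0, 0], 5], [[0, -3.2, -16], [0.11, 0, 0], 5], [[0, -4, -20], [0.11, 0, 0], 5], [[1, -4.8, -24], [0.11, 0, 0], 5], [[3, -5.6, -28], [0.11, 0, 0], 5], [[5, -6.4, -32], [0.11, 0, 0], 5], [[7, -6.8, -35], [0.11, 0, 0], 5], [[8.1, -6.8, -36.5], [0.11, 0, 0], 5], [[8.1, -6.8, -36.5], [0.11, 0, 0], 5], [[8.1, -6.8, -36.5], [0.11, 0, 0], 5]]}}

```text
time: 24.82
tcp_pos: [0.4058, 0.2116, 0.1196]
tool_rot: [-0.485, -0.515, -0.484, 0.516]
wrist_force: [0.2, -1.4, 0.1]
gripper_width: 0.531
```

Emit:
{"method": "move_arm", "body": {"series": [[[0, 0, 0], [0, 0, 0], 5], [[0, 0, 0], [0, 0, 0], 5]]}}

```text
time: 24.98
tcp_pos: [0.407, 0.2104, 0.1209]
tool_rot: [0.484, 0.517, 0.482, -0.516]
wrist_force: [-0.2, -0.7, -0.4]
gripper_width: 0.533
```

```bash
python3 - <<'E'
from h import *
im,d,P,W,K=grab("wrist"); show(im,"w18")
for n in("pin",):
  for o in r.masks_of("wrist",n):
    m=o["mask"]; q=P[m]; q=q[np.isfinite(q[:,0])]
    zt=np.percentile(q[:,2],90); t=q[abs(q[:,2]-zt)<.004]
    print(n,round(o["score"],2),m.sum(),np.argwhere(m).mean(0)[::-1],round(zt,4),rect(t[:,:2]))
E
python3 plan.py 0.4055 0.212 -0.014 -93.7
```

```text
pin 0.67 2136 [253.62172285 211.03370787] 0.0223 (array([404.7, 218.9]), 59.0, 21.4, 86.2)
t 25.08 tcp [0.407  0.2106 0.121 ] F [-0.53 -0.42 -0.04] grip 5.01
shift cm [13.5  -0.2  -0.12] turn [-0.0022 -0.0007 -0.0032]
```

View pics/w18.png

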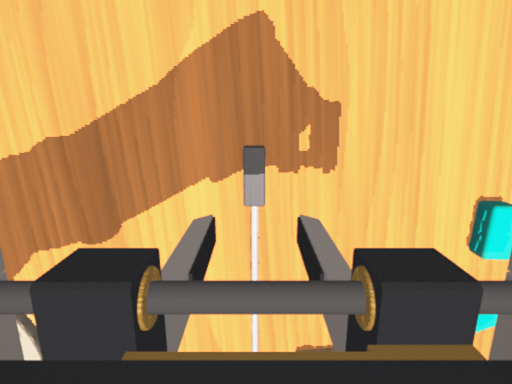

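Emit:
{"method": "move_arm", "body": {"series": [[[3, -0.2, -0.2], [0, 0, 0], 4.5], [[6, -0.2, -0.2], [0, 0, 0], 4.5], [[9, -0.2, -0.2], [0, 0, 0], 4.5], [[11, -0.2, -0.2], [0, 0, 0], 4.5], [[12.5, -0.2, -0.2], [0, 0, 0], 4.5], [[13.1, -0.2, -0.2], [0, 0, 0], 4.5], [[13.5, -0.2, -0.2], [0, 0, 0], 4.5], [[13.5, -0.2, -0.2], [0, 0, 0], 4.5]]}}

```text
time: 25.75
tcp_pos: [0.4051, 0.2132, -0.0145]
tool_rot: [0.484, 0.517, 0.483, -0.516]
wrist_force: [-0.2, -0.6, -0.4]
gripper_width: 0.48
```

```bash
python3 plan.py 0.405 0.2128 -0.014 -93.8;python3 - <<'E'
from h import *
im,d,P,W,K=grab("wrist"); show(im,"w19")
E
```

```text
t 25.75 tcp [ 0.4051  0.2132 -0.0145] F [-0.15 -0.56 -0.37] grip 4.52
shift cm [-0.05 -0.01  0.04] turn [ 0.0003  0.0001 -0.0024]
```

View pics/w19.png

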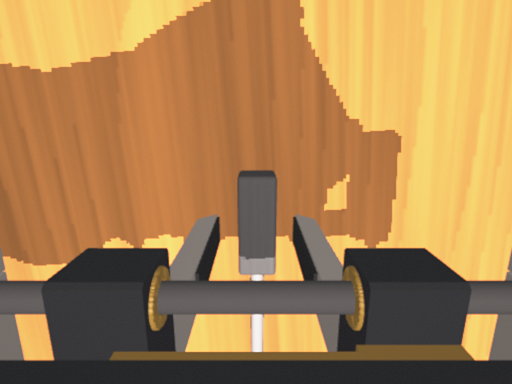

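The handle is centred at (257,220) between the fingers. I'll close on it.

Emit:
{"method": "move_arm", "body": {"series": [[[0, 0, 0], [0, 0, 0], 1.5], [[0, 0, 0], [0, 0, 0], 1.5], [[0, 0, 0], [0, 0, 0], 1.5], [[0, 0, 0], [0, 0, 0], 1.5], [[0, 0, 0], [0, 0, 0], 1.5], [[0, 0, 0], [0, 0, 0], 1.5], [[0, 0, 0], [0, 0, 0], 1.5], [[0, 0, 0], [0, 0, 0], 1.5], [[0, 0, 0], [0, 0, 0], 1.5], [[0, 0, 0], [0, 0, 0], 1.5]], "force": 50}}

```text
time: 26.63
tcp_pos: [0.4052, 0.2137, -0.0141]
tool_rot: [0.484, 0.517, 0.483, -0.515]
wrist_force: [-1.1, 0.5, 9.0]
gripper_width: 0.228
```

```bash
python3 - <<'E'
from h import *
s=r.get_state();print(s["tcp_pos"],s["wrist_force"],s["gripper_width"]*9.4,s["wrist_torque"])
im,d,P,W,K=grab("wrist"); show(im,"w20")
E
```

```text
[ 0.40522295  0.21371527 -0.01413938] [-1.0731256   0.45273081  9.00999548] 2.14227421154323 [-0.18818989  0.39228837 -0.03964013]
```

View pics/w20.png

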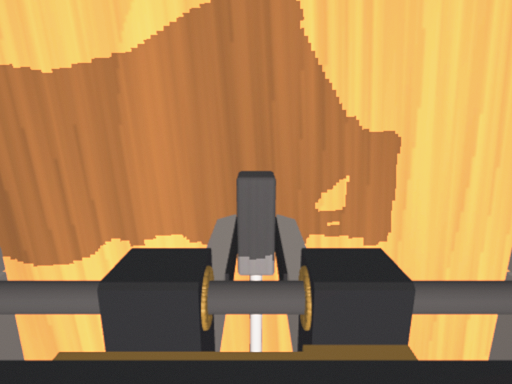

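Emit:
{"method": "move_arm", "body": {"series": [[[-0.5, 0, 0], [0, 0, 0], 1.5], [[-2, 0, 0], [0, 0, 0], 1.5], [[-4, 0, 0], [0, 0, 0], 1.5], [[-6, 0, 0], [0, 0, 0], 1.5], [[-8, 0, 0], [0, 0, 0], 1.5], [[-8, 0, 0], [0, 0, 0], 1.5], [[-8, 0, 0], [0, 0, 0], 1.5]]}}

```text
time: 27.27
tcp_pos: [0.405, 0.214, 0.0662]
tool_rot: [0.484, 0.517, 0.483, -0.515]
wrist_force: [-0.4, 0.6, -3.3]
gripper_width: 0.232
```

```bash
python3 - <<'E'
from h import *
s=r.get_state();print(s["tcp_pos"],s["wrist_force"],s["gripper_width"]*9.4,s["wrist_torque"])
im,d,P,W,K=grab("wrist"); show(im,"w21"); np.savez("w21.npz",im=im,P=P,W=W,K=K)
im,d,P,W,K=grab("scene"); show(im[120:260,200:420],"s21",3.5); np.savez("s21.npz",im=im,P=P,W=W,K=K)
im,d,P,W,K=grab("top"); show(im[200:320,120:340],"t21",3.5); np.savez("t21.npz",im=im,P=P,W=W,K=K)
E
```

```text
[0.40504705 0.21396867 0.06620597] [-0.42805056  0.61230357 -3.32670373] 2.183106670472676 [-0.08944429  0.0671987   0.00540513]
```

View pics/w21.png

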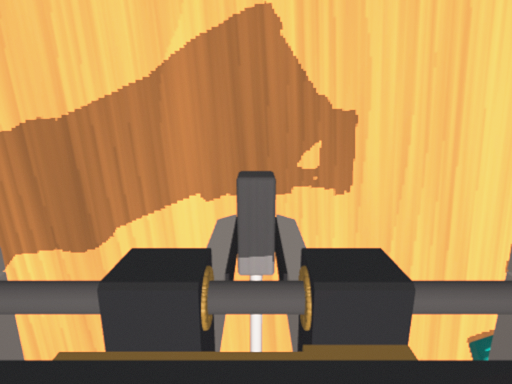

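View pics/s21.png

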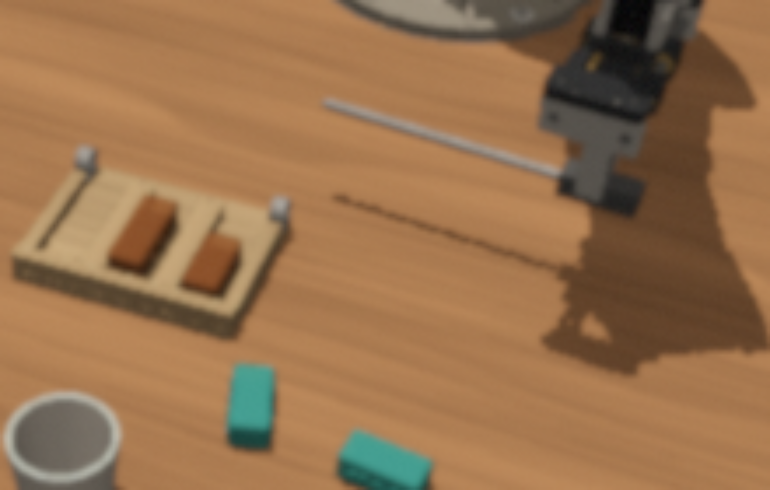

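View pics/t21.png

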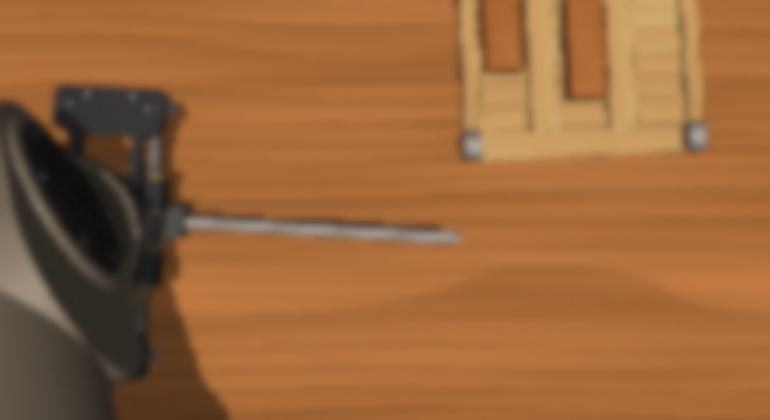

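```bash
cat > rod.py <<'E'
from h import *
def rodline(P,s,zoff=.0251,rng=(.03,.205),rad=.012):
    R=rot(s["tool_rot"]).as_matrix();Q=(P-s["tcp_pos"])@R
    m=(Q[...,2]>rng[0])&(Q[...,2]<rng[1])&(np.hypot(Q[...,1],Q[...,0]+zoff)<rad)
    q=Q[m]
    if len(q)<20: return len(q),
    ax=np.polyfit(q[:,2],q[:,0],1);ay=np.polyfit(q[:,2],q[:,1],1)
    f=lambda z:(round((np.polyval(ax,z)+zoff)*1000,1),round(np.polyval(ay,z)*1000,1))
    return len(q),"at .04 (down,y)mm",f(.04),"at .2",f(.2),"tip",round(np.percentile(q[:,2],99.5),4)
E
python3 - <<'E'
from rod import *
s=r.get_state()
for n in("t21","s21"): print(n,rodline(np.load(n+".npz")["P"],s,rng=(.03,.23)))
z=np.load("w21.npz");P=z["P"];R=rot(s["tool_rot"]).as_matrix();Q=(P-s["tcp_pos"])@R
m=(abs(Q[...,1])<.012)&(Q[...,2]>-.05)&(Q[...,2]<.05)&(Q[...,0]>-.06)&(Q[...,0]<.02)
q=Q[m]; k=z["im"][m].max(1)<90
print(np.percentile(q[k],[2,50,98],axis=0).round(4))
E
```

```text
t21 (251, 'at .04 (down,y)mm', (np.float64(-3.9), np.float64(0.0)), 'at .2', (np.float64(-4.7), np.float64(-0.0)), 'tip', np.float64(0.2159))
s21 (204, 'at .04 (down,y)mm', (np.float64(-0.8), np.float64(4.1)), 'at .2', (np.float64(-0.9), np.float64(4.4)), 'tip', np.float64(0.2122))
[[-0.0587 -0.0115 -0.0356]
 [-0.037  -0.0036 -0.0084]
 [-0.0191  0.0115  0.0099]]
```

The rod lies parallel to the tool axis within 0.3°, with its tip 215.5 mm out, and the top camera agrees with the arm laterally. I'll cross-check the eyelets in that same camera.

```bash
python3 - <<'E'
from jigfit import *
z=np.load("t21.npz");P,W,K,im=z["P"],z["W"],z["K"],z["im"]
c=np.hstack([cv2.resize(im[232:250,246:264,::-1],None,fx=20,fy=20,interpolation=cv2.INTER_CUBIC),cv2.resize(im[229:247,310:328,::-1],None,fx=20,fy=20,interpolation=cv2.INTER_CUBIC)])
cv2.imwrite("pics/e21.png",c)
a=np.radians(2.15);X=(P[...,0]-.515)*np.cos(a)+(P[...,1]+.0924)*np.sin(a);Y=-(P[...,0]-.515)*np.sin(a)+(P[...,1]+.0924)*np.cos(a)
ex=(abs(X)<.053)&(Y>-.02)&(Y<.076)
print(fit(P,excl=ex))
for jp in ([.5160,-.0924,2.12],[.5148,-.0924,2.12]):
  for sgn in (1,-1): print(jp[0],sgn,proj(J([[-.071,sgn*.083,.026],[-.049,sgn*.083,.026],[-.06,sgn*.083,.037]],*jp),W,K).round(2).tolist())
E
```

```text
(array([ 5.14844918e-01, -9.27833157e-02,  1.94583065e+00,  7.96808009e-04]), np.float64(1.9084456499537055), 5284)
0.516 1 [[255.23, 245.44], [254.85, 236.93], [254.94, 241.19]]
0.516 -1 [[319.16, 242.51], [318.67, 234.01], [319.44, 238.24]]
0.5148 1 [[255.23, 245.9], [254.86, 237.4], [254.95, 241.66]]
0.5148 -1 [[319.17, 242.98], [318.68, 234.47], [319.45, 238.71]]
```

View pics/e21.png

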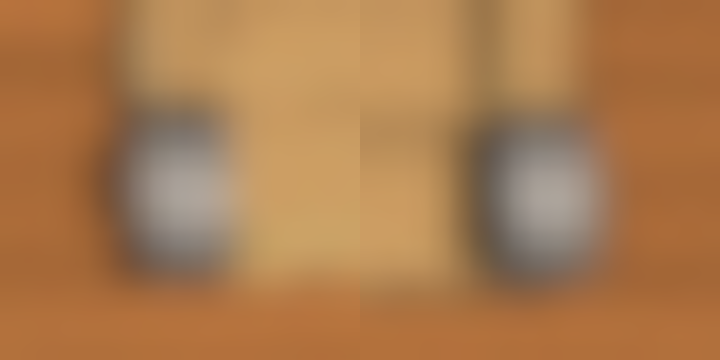

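```bash
python3 plan.py 0.4442 0.2258 0.0009 -87.95
```

```text
t 27.42 tcp [0.4041 0.2131 0.0646] F [-0.13  0.19 -2.1 ] grip 2.2
shift cm [ 6.38  3.91 -1.53] turn [-0.1011  0.0011 -0.0014]
```

Emit:
{"method": "move_arm", "body": {"series": [[[0, 1, -0.5], [-0.03, 0.001, -0.001], 1.5], [[0, 2, -1], [-0.06, 0.001, -0.001], 1.5], [[0, 3, -1.5], [-0.1, 0.001, -0.001], 1.5], [[1.5, 3.9, -1.5], [-0.101, 0.001, -0.001], 1.5], [[3, 3.9, -1.5], [-0.101, 0.001, -0.001], 1.5], [[4.5, 3.9, -1.5], [-0.101, 0.001, -0.001], 1.5], [[5.5, 3.9, -1.5], [-0.101, 0.001, -0.001], 1.5], [[6.2, 3.9, -1.5], [-0.101, 0.001, -0.001], 1.5], [[6.4, 3.9, -1.5], [-0.101, 0.001, -0.001], 1.5], [[6.4, 3.9, -1.5], [-0.101, 0.001, -0.001], 1.5], [[6.4, 3.9, -1.5], [-0.101, 0.001, -0.001], 1.5]]}}

```text
time: 28.33
tcp_pos: [0.4449, 0.226, 0.0018]
tool_rot: [0.509, 0.492, 0.509, -0.49]
wrist_force: [0.6, 0.6, -2.0]
gripper_width: 0.232
```

```bash
python3 plan.py 0.4442 0.2258 0.0009 -87.95; python3 - <<'E'
from rod import *
s=r.get_state()
for n,cr in(("top",(225,265,150,340)),("scene",(150,215,200,400))):
    im,d,P,W,K=grab(n); a,b,c,e=cr
    print(n,rodline(P,s,rng=(.03,.23)))
    cv2.imwrite(f"pics/{n[0]}22.png",cv2.resize(im[a:b,c:e,::-1],None,fx=4,fy=4,interpolation=cv2.INTER_CUBIC))
E
```

```text
t 28.33 tcp [0.4449 0.226  0.0018] F [ 0.56  0.59 -1.96] grip 2.18
shift cm [ 0.09 -0.07  0.02] turn [-0.0002 -0.0009 -0.0017]
top (223, 'at .04 (down,y)mm', (np.float64(-3.9), np.float64(-0.6)), 'at .2', (np.float64(-4.1), np.float64(-0.5)), 'tip', np.float64(0.2167))
scene (205, 'at .04 (down,y)mm', (np.float64(-0.6), np.float64(4.1)), 'at .2', (np.float64(-0.3), np.float64(3.5)), 'tip', np.float64(0.2134))
```

View pics/t22.png

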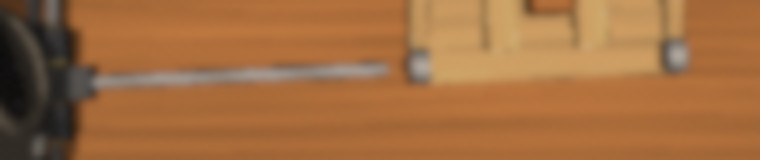

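View pics/s22.png

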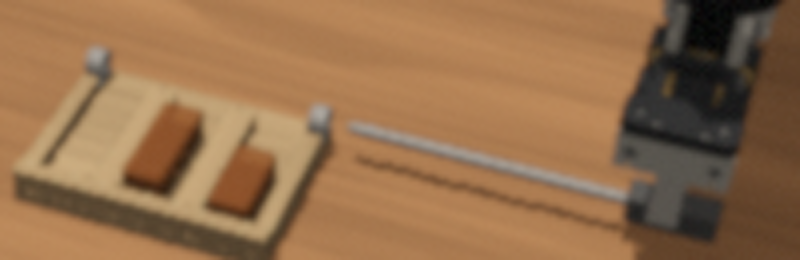

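```bash
python3 - <<'E'
from rod import *
im,d,P,W,K=grab("top")
sat=255-cv2.cvtColor(im,cv2.COLOR_RGB2HSV)[...,1].astype(float)   # grey -> high
us=np.arange(176,246);vs=np.arange(234,254)
c=[]
for u in us:
    w=np.clip(sat[vs,u]-np.median(sat[vs,u])-25,0,None); c.append((w*vs).sum()/w.sum() if w.sum()>30 else np.nan)
c=np.array(c);k=np.isfinite(c);p=np.polyfit(us[k],c[k],1);res=c-np.polyval(p,us);k&=abs(res)<.7;p=np.polyfit(us[k],c[k],1)
print("slope",p[0],k.sum(),"res",np.nanstd(res[k]))
for (u0,u1,v0,v1) in ((249,261,233,249),(314,325,230,246)):
    w=np.clip(sat[v0:v1,u0:u1]-150,0,None);vv,uu=np.mgrid[v0:v1,u0:u1]
    print("eyelet uv",(w*uu).sum()/w.sum(),(w*vv).sum()/w.sum())
    s=sat[v0:v1,u0:u1].max(1);print(s.round())
for u in (254.9,319):
    print("rod line at",u,np.polyval(p,u))
# predicted image of eyelet axis through arm model: rod line prediction
s=r.get_state();R=rot(s["tool_rot"]).as_matrix()
for zz in (.05,.2,.233,.4): print(zz,proj(s["tcp_pos"]+R@np.array([-.0251,0,zz]),W,K).round(2))
E
```

```text
slope -0.04398283456903498 70 res 0.03883199336868009
eyelet uv 254.51135331516804 241.11852861035422
[127. 132. 133. 140. 163. 206. 225. 227. 229. 228. 227. 217. 169. 111.
  91.  86.]
eyelet uv 318.4403044871795 238.46394230769232
[123. 123. 125. 128. 147. 194. 223. 230. 232. 231. 230. 224. 193. 129.
  95.  88.]
rod line at 254.9 241.35270243479246
rod line at 319 238.53340273891732
0.05 [[182.69 244.19]]
0.2 [[240.42 241.63]]
0.233 [[253.12 241.06]]
0.4 [[317.42 238.21]]
```

The rod line passes within about 0.5 mm of both eyelet centres in the top view. I'll insert in stages.

Emit:
{"method": "move_arm", "body": {"series": [[[0.09, -0.03, 0.4], [0, 0, -0.0017], 1.5], [[0.09, -0.03, 0.8], [0, 0, -0.0017], 1.5], [[0.09, -0.03, 1.2], [0, 0, -0.0017], 1.5], [[0.09, -0.03, 1.6], [0, 0, -0.0017], 1.5], [[0.09, -0.03, 2], [0, 0, -0.0017], 1.5], [[0.09, -0.03, 2.4], [0, 0, -0.0017], 1.5], [[0.09, -0.03, 2.8], [0, 0, -0.0017], 1.5], [[0.09, -0.03, 3.2], [0, 0, -0.0017], 1.5], [[0.09, -0.03, 3.6], [0, 0, -0.0017], 1.5], [[0.09, -0.03, 3.6], [0, 0, -0.0017], 1.5]]}}

```text
time: 29.32
tcp_pos: [0.4457, 0.1889, 0.0005]
tool_rot: [0.508, 0.491, 0.509, -0.491]
wrist_force: [0.1, 0.3, -1.8]
gripper_width: 0.231
```

```bash
cat > insp.py <<'E'
from rod import *
import sys
i=sys.argv[1]
s=r.get_state();print(s["tcp_pos"].round(4),"F",s["wrist_force"].round(2),"T",s["wrist_torque"].round(2),s["gripper_width"]*9.4)
o=[]
for n,cr in(("top",(222,262,150,340)),("scene",(150,215,200,390))):
    im,d,P,W,K=grab(n); a,b,c,e=cr
    print(n,rodline(P,s,rng=(.03,.1)))
    o.append(cv2.resize(im[a:b,c:e,::-1],None,fx=4,fy=4,interpolation=cv2.INTER_CUBIC))
cv2.imwrite(f"pics/in{i}.png",np.vstack(o))
E
python3 insp.py 1
```

```text
[0.4457 0.1889 0.0005] F [ 0.05  0.28 -1.79] T [-0.11  0.08  0.01] 2.175237018100516
top (83, 'at .04 (down,y)mm', (np.float64(-4.5), np.float64(-0.5)), 'at .2', (np.float64(-1.9), np.float64(-0.0)), 'tip', np.float64(0.0995))
scene (79, 'at .04 (down,y)mm', (np.float64(-0.1), np.float64(3.7)), 'at .2', (np.float64(-1.9), np.float64(5.5)), 'tip', np.float64(0.099))
```

View pics/in1.png

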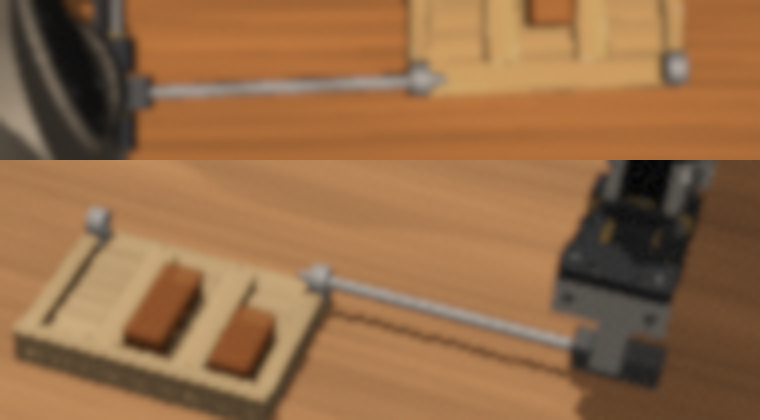

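The tip is through the left eyelet with no side force. On towards the right one.

Emit:
{"method": "move_arm", "body": {"series": [[[0, 0, 1.1], [0, 0, 0], 1.5], [[0, 0, 2.2], [0, 0, 0], 1.5], [[0, 0, 3.3], [0, 0, 0], 1.5], [[0, 0, 4.4], [0, 0, 0], 1.5], [[0, 0, 5.5], [0, 0, 0], 1.5], [[0, 0, 6.6], [0, 0, 0], 1.5], [[0, 0, 7.7], [0, 0, 0], 1.5], [[0, 0, 8.8], [0, 0, 0], 1.5], [[0, 0, 9.9], [0, 0, 0], 1.5], [[0, 0, 11], [0, 0, 0], 1.5], [[0, 0, 12.5], [0, 0, 0], 1.5], [[0, 0, 12.5], [0, 0, 0], 1.5]]}}

```text
time: 30.42
tcp_pos: [0.45, 0.062, 0.0004]
tool_rot: [0.508, 0.492, 0.508, -0.492]
wrist_force: [-0.3, -0.9, -1.1]
gripper_width: 0.23
```

```bash
python3 insp.py 2; python3 plan.py 0.4524 0.0185 0.0009 -87.95
```

```text
[4.5e-01 6.2e-02 4.0e-04] F [-0.33 -0.88 -1.05] T [-0.13  0.04  0.05] 2.1665280124645694
top (86, 'at .04 (down,y)mm', (np.float64(-5.0), np.float64(-0.8)), 'at .2', (np.float64(-5.7), np.float64(2.4)), 'tip', np.float64(0.0996))
scene (81, 'at .04 (down,y)mm', (np.float64(-0.6), np.float64(4.0)), 'at .2', (np.float64(-3.3), np.float64(4.5)), 'tip', np.float64(0.0986))
t 30.52 tcp [0.4502 0.0644 0.0005] F [-0.02  0.19 -1.58] grip 2.14
shift cm [-0.05  0.06  4.59] turn [-0.0015 -0.0008  0.0002]
```

View pics/in2.png

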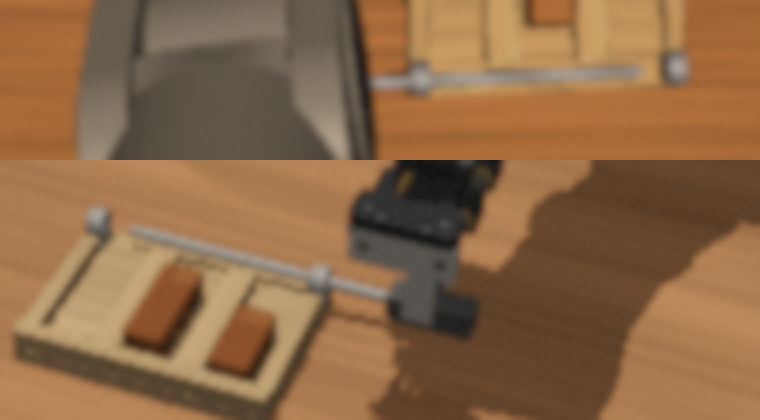

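```bash
cat > al.py <<'E'
from rod import *
im,d,P,W,K=grab("top")
sat=255-cv2.cvtColor(im,cv2.COLOR_RGB2HSV)[...,1].astype(float)
g=im.astype(float); bl=g[...,2]-0.55*g[...,0]   # blue excess: steel vs wood
us=np.r_[262:307];vs=np.arange(232,250)
c=[]
for u in us:
    col=bl[vs,u];w=np.clip(col-np.percentile(col,60)-8,0,None); c.append((w*vs).sum()/w.sum() if w.sum()>30 else np.nan)
c=np.array(c);k=np.isfinite(c);p=np.polyfit(us[k],c[k],1);res=c-np.polyval(p,us);k&=abs(res)<.7;p=np.polyfit(us[k],c[k],1)
print("slope",p[0].round(4),k.sum(),"res",np.nanstd(res[k]).round(3), c[::6].round(2))
for (u0,u1,v0,v1) in ((250,260,233,249),(314,325,230,246)):
    col=bl[v0:v1,u0:u1].max(1);print(v0,col.round())
for u in (254.9,319): print("rod line at",u,np.polyval(p,u).round(2))
E
python3 al.py
```

```text
slope -0.0439 45 res 0.049 [241.23 241.09 240.7  240.47 240.22 240.07 239.7  239.44]
233 [ -9.  -7.  -5.  -0.  11.  33.  47.  55.  59.  58.  52.  40.  15. -17.
 -33. -37.]
230 [-12. -10. -10.  -9.   4.  27.  44.  53.  58.  58.  54.  42.  24.  -5.
 -28. -36.]
rod line at 254.9 241.61
rod line at 319 238.79
```

Emit:
{"method": "move_arm", "body": {"series": [[[0, 0.08, 0.3], [0, 0, 0], 1.5], [[0, 0.08, 0.7], [0, 0, 0], 1.5], [[0, 0.08, 1.1], [0, 0, 0], 1.5], [[0, 0.08, 1.5], [0, 0, 0], 1.5], [[0, 0.08, 1.9], [0, 0, 0], 1.5], [[0, 0.08, 2.3], [0, 0, 0], 1.5], [[0, 0.08, 2.7], [0, 0, 0], 1.5], [[0, 0.08, 2.7], [0, 0, 0], 1.5]]}}

```text
time: 31.23
tcp_pos: [0.4519, 0.0371, 0.0004]
tool_rot: [0.508, 0.491, 0.509, -0.491]
wrist_force: [0.7, -0.1, -2.5]
gripper_width: 0.224
```

```bash
python3 insp.py 3; python3 plan.py 0.4524 0.0185 0.0009 -87.95
```

```text
[4.519e-01 3.710e-02 4.000e-04] F [ 0.73 -0.06 -2.45] T [-0.1   0.03  0.02] 2.108381163049953
top (75, 'at .04 (down,y)mm', (np.float64(-4.7), np.float64(-2.7)), 'at .2', (np.float64(4.3), np.float64(11.4)), 'tip', np.float64(0.0985))
scene (93, 'at .04 (down,y)mm', (np.float64(-2.1), np.float64(4.2)), 'at .2', (np.float64(6.9), np.float64(4.7)), 'tip', np.float64(0.0994))
t 31.33 tcp [4.519e-01 3.790e-02 4.000e-04] F [-0.49  0.08 -0.57] grip 2.12
shift cm [-0.05 -0.02  1.94] turn [-0.0006 -0.0008  0.0003]
```

View pics/in3.png

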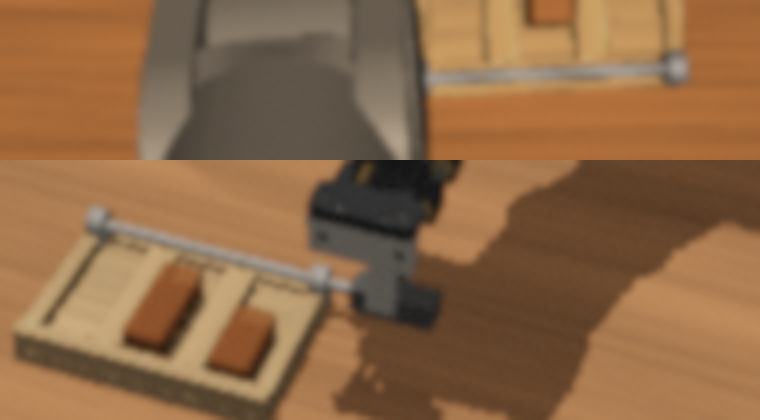

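The tip is inside the right eyelet and forces are negligible. I'll finish the stroke until the handle touches.

Emit:
{"method": "move_arm", "body": {"series": [[[0, 0, 0.4], [0, 0, 0], 1.5], [[0, 0, 0.8], [0, 0, 0], 1.5], [[0, 0, 1.2], [0, 0, 0], 1.5], [[0, 0, 1.5], [0, 0, 0], 1.5], [[0, 0, 1.7], [0, 0, 0], 1.5], [[0, 0, 1.7], [0, 0, 0], 1.5]]}}

```text
time: 31.83
tcp_pos: [0.4525, 0.0205, 0.0004]
tool_rot: [0.508, 0.491, 0.509, -0.491]
wrist_force: [0.4, -0.4, -1.2]
gripper_width: 0.228
```

Emit:
{"method": "move_arm", "body": {"series": [[[0, 0, 0.1], [0, 0, 0], 1.5], [[0, 0, 0.2], [0, 0, 0], 1.5], [[0, 0, 0.2], [0, 0, 0], 1.5]]}}

```text
time: 32.08
tcp_pos: [0.4526, 0.0198, 0.0005]
tool_rot: [0.509, 0.491, 0.509, -0.491]
wrist_force: [-1.2, 4.7, -2.2]
gripper_width: 0.227
```

```bash
python3 insp.py 4
```

```text
[0.4526 0.0198 0.0005] F [-1.22  4.67 -2.2 ] T [1.11 0.23 0.01] 2.134378794079941
top (68, 'at .04 (down,y)mm', (np.float64(0.9), np.float64(-2.1)), 'at .2', (np.float64(-9.1), np.float64(14.1)), 'tip', np.float64(0.0988))
scene (80, 'at .04 (down,y)mm', (np.float64(-2.8), np.float64(4.9)), 'at .2', (np.float64(9.2), np.float64(3.1)), 'tip', np.float64(0.0989))
```

View pics/in4.png

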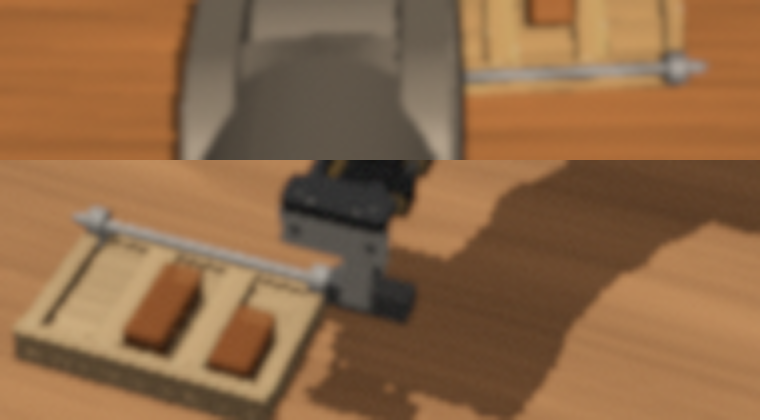

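The handle is up against the eyelet (Fy 4.7 N) and the tip protrudes past the right eyelet. I'll lower it slightly so the rod rests in the rings, then release.

Emit:
{"method": "move_arm", "body": {"series": [[[0.1, 0, 0.05], [0, 0, 0], 1.5], [[0.2, 0, 0.05], [0, 0, 0], 1.5], [[0.25, 0, 0.05], [0, 0, 0], 1.5], [[0.25, 0, 0.05], [0, 0, 0], 1.5]]}}

```text
time: 32.52
tcp_pos: [0.453, 0.0198, -0.0019]
tool_rot: [0.509, 0.491, 0.509, -0.49]
wrist_force: [-0.7, 8.2, 1.8]
gripper_width: 0.226
```

Emit:
{"method": "move_arm", "body": {"series": [[[0, 0, 0], [0, 0, 0], 2.6], [[0, 0, 0], [0, 0, 0], 3], [[0, 0, 0], [0, 0, 0], 3.5], [[0, 0, 0], [0, 0, 0], 4], [[0, 0, 0], [0, 0, 0], 4], [[0, 0, 0], [0, 0, 0], 4], [[0, 0, 0], [0, 0, 0], 4], [[0, 0, 0], [0, 0, 0], 4]]}}

```text
time: 33.18
tcp_pos: [0.4526, 0.0185, -0.0021]
tool_rot: [0.509, 0.491, 0.509, -0.491]
wrist_force: [0.1, -0.9, -0.2]
gripper_width: 0.425
```

```bash
python3 insp.py 5; python3 - <<'E'
from h import *
im,d,P,W,K=grab("wrist"); show(im,"w23")
E
```

```text
[ 0.4526  0.0185 -0.0021] F [ 0.13 -0.89 -0.2 ] T [-0.04  0.06 -0.01] 3.9907455619585095
top (93, 'at .04 (down,y)mm', (np.float64(2.4), np.float64(-0.4)), 'at .2', (np.float64(-8.7), np.float64(5.6)), 'tip', np.float64(0.0992))
scene (80, 'at .04 (down,y)mm', (np.float64(-0.2), np.float64(4.6)), 'at .2', (np.float64(-2.1), np.float64(2.8)), 'tip', np.float64(0.0985))
```

View pics/in5.png

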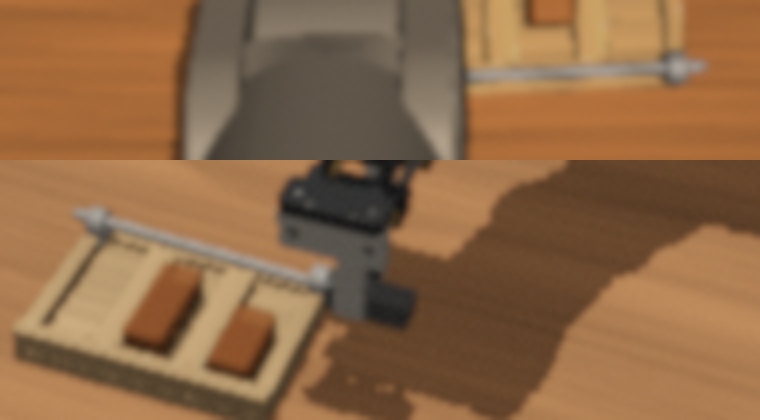

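View pics/w23.png

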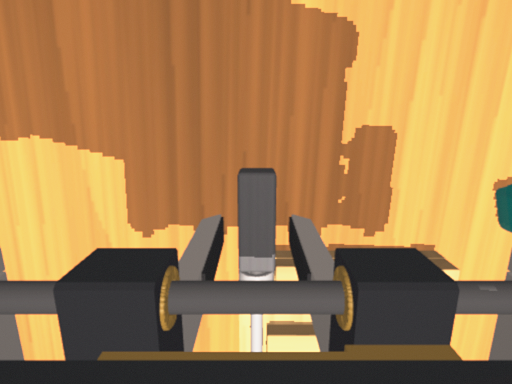

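The pin is seated: the handle at (257,215) sits against the ring at (257,270), and the wrist force is gone. I'll lift clear and go to the lapper.

```bash
python3 plan.py 0.452 -0.36 0.17 -91
```

```text
t 33.33 tcp [ 0.4526  0.0185 -0.0021] F [-0.02  0.24 -0.04] grip 4.02
shift cm [-17.24  -1.41  37.81] turn [ 0.053  -0.0007  0.0003]
```

Emit:
{"method": "move_arm", "body": {"series": [[[-1, 0, 0], [0, 0, 0], 5], [[-3, 0, 0], [0, 0, 0], 5], [[-6, 0, 0], [0, 0, 0], 5], [[-10, 0, 0], [0, 0, 0], 5], [[-14, 0, 0], [0, 0, 0], 5], [[-17, 0, 0], [0, 0, 0], 5], [[-17, 0, 0], [0, 0, 0], 5]]}}

```text
time: 33.92
tcp_pos: [0.4555, 0.0186, 0.1742]
tool_rot: [0.51, 0.494, 0.507, -0.488]
wrist_force: [1.4, 0.8, 0.1]
gripper_width: 0.53
```

```bash
python3 plan.py 0.452 -0.36 0.17 -91; python3 insp.py 6
```

```text
t 33.92 tcp [0.4555 0.0186 0.1742] F [1.37 0.82 0.11] grip 4.98
shift cm [ 0.29 -1.67 37.83] turn [ 0.0524 -0.0032 -0.0079]
[0.4555 0.0186 0.1742] F [1.37 0.82 0.11] T [-0.02 -0.02 -0.01] 4.982451577122433
top (0,)
scene (0,)
```

View pics/in6.png

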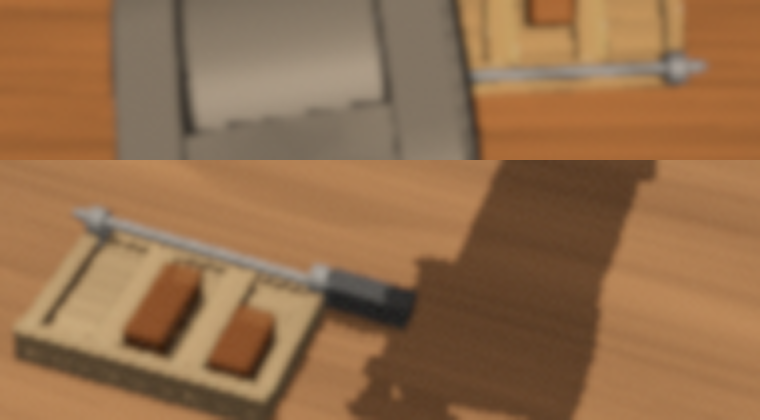

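The pin is well seated with its tip projecting, and the slabs are in place. Moving to the lapper.

Emit:
{"method": "move_arm", "body": {"series": [[[0, -0.2, 4], [0.052, -0.003, -0.008], 5], [[0, -0.4, 8], [0.052, -0.003, -0.008], 5], [[0, -0.6, 12], [0.052, -0.003, -0.008], 5], [[0, -0.8, 16], [0.052, -0.003, -0.008], 5], [[0, -1, 20], [0.052, -0.003, -0.008], 5], [[0, -1.2, 24], [0.052, -0.003, -0.008], 5], [[0, -1.4, 28], [0.052, -0.003, -0.008], 5], [[0, -1.5, 32], [0.052, -0.003, -0.008], 5], [[0, -1.6, 35], [0.052, -0.003, -0.008], 5], [[0, -1.6, 37], [0.052, -0.003, -0.008], 5], [[0, -1.6, 37.8], [0.052, -0.003, -0.008], 5], [[0, -1.6, 37.8], [0.052, -0.003, -0.008], 5]]}}

```text
time: 35.02
tcp_pos: [0.4488, -0.3613, 0.1664]
tool_rot: [-0.493, -0.501, -0.497, 0.508]
wrist_force: [-0.9, 0.6, -0.9]
gripper_width: 0.53
```

Emit:
{"method": "move_arm", "body": {"series": [[[0, 0, 0], [0, 0, 0], 5], [[0, 0, 0], [0, 0, 0], 5], [[0, 0, 0], [0, 0, 0], 5]]}}

```text
time: 35.27
tcp_pos: [0.4504, -0.3583, 0.1675]
tool_rot: [-0.495, -0.501, -0.498, 0.506]
wrist_force: [-1.2, 0.4, -1.0]
gripper_width: 0.528
```

```bash
python3 - <<'E'
from h import *
s=r.get_state();print(s["tcp_pos"])
im,d,P,W,K=grab("wrist"); show(im,"w24");np.savez("w24.npz",im=im,P=P,W=W,K=K)
m=np.isfinite(P[...,0])&(abs(P[...,0]-.452)<.05)&(abs(P[...,1]+.35)<.05)
for lo,hi in ((.085,.105),(.038,.052)):
    k=m&(P[...,2]>lo)&(P[...,2]<hi); q=P[k]; print(lo,k.sum(),rect(q[:,:2]),np.median(q[:,2]).round(4), rect(np.argwhere(k)[:,::-1]/1000.))
k=m&(abs(P[...,2]-.003)<.003);print("mat",rect(P[k][:,:2]))
im,d,P,W,K=grab("top")
m=np.isfinite(P[...,0])&(abs(P[...,0]-.452)<.05)&(abs(P[...,1]+.35)<.05)
E
```

```text
[ 0.45044219 -0.35834344  0.16750293]
0.085 689 (array([ 451.3, -350.7]), 24.0, 23.9, 83.3) 0.0951 (array([258.1, 181.8]), 26.8, 26.3, -83.7)
0.038 908 (array([ 451.2, -350.9]), 44.1, 44.0, 83.7) 0.0452 (array([258.2, 172.3]), 41.2, 40.8, 5.7)
mat (array([ 452., -350.]), 100.0, 100.0, 90.0)
```

View pics/w24.png

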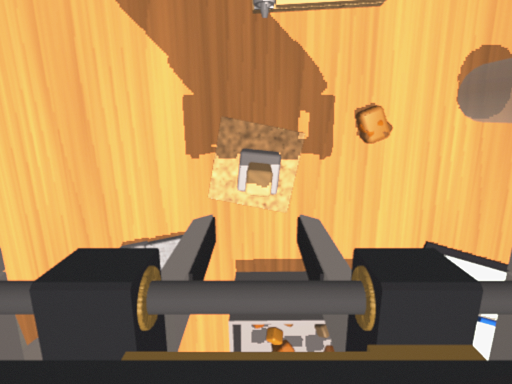

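The lapper's post centre is at (0.4513, -0.3507), yaw -6.5°, with its top at 95 mm and the housing top at 45 mm. I'll grasp the post.

```bash
python3 plan.py 0.4513 -0.3507 0.034 -96.5
```

```text
t 35.37 tcp [ 0.4505 -0.3588  0.1677] F [ 0.29 -0.29 -0.63] grip 5.04
shift cm [13.37  0.17 -0.84] turn [0.0985 0.0025 0.0078]
```

Emit:
{"method": "move_arm", "body": {"series": [[[1, 0.15, -0.8], [0.05, 0.0025, 0.008], 5], [[3, 0.15, -0.8], [0.0985, 0.0025, 0.008], 5], [[6, 0.15, -0.8], [0.0985, 0.0025, 0.008], 5], [[8.5, 0.15, -0.8], [0.0985, 0.0025, 0.008], 5], [[10.5, 0.15, -0.8], [0.0985, 0.0025, 0.008], 5], [[12, 0.15, -0.8], [0.0985, 0.0025, 0.008], 5], [[13, 0.15, -0.8], [0.0985, 0.0025, 0.008], 5], [[13.4, 0.15, -0.8], [0.0985, 0.0025, 0.008], 5], [[13.4, 0.15, -0.8], [0.0985, 0.0025, 0.008], 5]]}}

```text
time: 36.12
tcp_pos: [0.4505, -0.3519, 0.0333]
tool_rot: [-0.47, -0.528, -0.471, 0.528]
wrist_force: [0.6, 0.5, -0.7]
gripper_width: 0.532
```

```bash
python3 plan.py 0.4513 -0.3507 0.034 -96.5;python3 - <<'E'
from h import *
im,d,P,W,K=grab("wrist"); show(im,"w25")
E
```

```text
t 36.12 tcp [ 0.4505 -0.3519  0.0333] F [ 0.55  0.55 -0.75] grip 5.0
shift cm [-0.07  0.06 -0.13] turn [-0.0011  0.0002  0.0008]
```

View pics/w25.png

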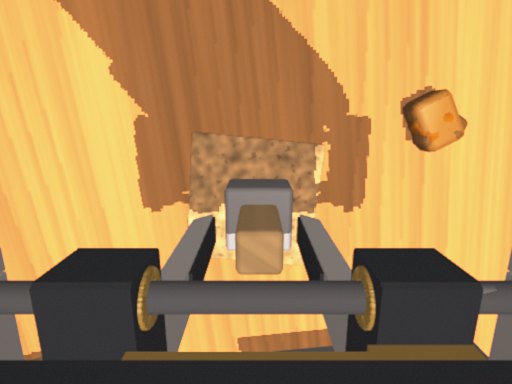

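Emit:
{"method": "move_arm", "body": {"series": [[[0, 0.05, -0.1], [0, 0, 0], 3.5], [[0, 0.05, -0.1], [0, 0, 0], 3], [[0, 0.05, -0.1], [0, 0, 0], 2], [[0, 0.05, -0.1], [0, 0, 0], 2], [[0, 0.05, -0.1], [0, 0, 0], 2], [[0, 0.05, -0.1], [0, 0, 0], 2], [[0, 0.05, -0.1], [0, 0, 0], 2], [[0, 0.05, -0.1], [0, 0, 0], 2], [[0, 0.05, -0.1], [0, 0, 0], 2], [[0, 0.05, -0.1], [0, 0, 0], 2], [[0, 0.05, -0.1], [0, 0, 0], 2]], "force": 40}}

```text
time: 37.08
tcp_pos: [0.4514, -0.3514, 0.0336]
tool_rot: [-0.471, -0.528, -0.47, 0.528]
wrist_force: [2.0, 0.3, 0.3]
gripper_width: 0.251
```

```bash
python3 plan.py 0.4513 -0.3507 0.034 -96.5;python3 - <<'E'
from h import *
im,d,P,W,K=grab("scene"); cv2.imwrite("pics/s25.png",cv2.resize(im[90:200,120:260,::-1],None,fx=5,fy=5,interpolation=cv2.INTER_CUBIC))
E
```

```text
t 37.08 tcp [ 0.4514 -0.3514  0.0336] F [1.98 0.29 0.32] grip 2.36
shift cm [-0.04 -0.01 -0.07] turn [-0.0014  0.0005 -0.0001]
```

View pics/s25.png

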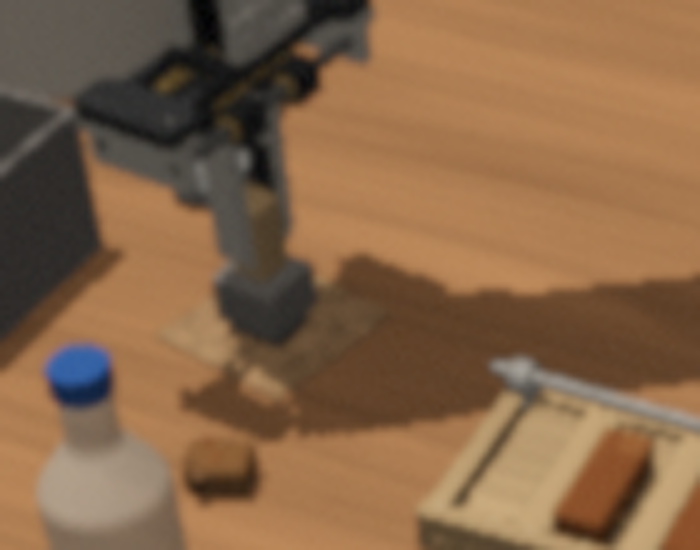

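The post is gripped (23.6 mm). Lifting and turning it to the jig's yaw.

Emit:
{"method": "move_arm", "body": {"series": [[[-1, 0, 0], [0, 0, 0], 2], [[-3, 0, 0], [0, 0, 0], 2], [[-6, 0, 0], [0, 0, 0], 2], [[-9, 0, 0], [0, 0, 0], 2], [[-12, 0, 0], [0, 0, 0], 2], [[-12, 0, 0], [0, 0, 0], 2], [[-12, 0, 0], [0, 0, 0], 2]]}}

```text
time: 37.72
tcp_pos: [0.4517, -0.3516, 0.1554]
tool_rot: [0.471, 0.528, 0.47, -0.528]
wrist_force: [0.7, 0.2, -2.7]
gripper_width: 0.252
```

```bash
python3 - <<'E'
import numpy as np
a=np.radians(2.12);f=lambda X,Y:(round(.5158+X*np.cos(a)-Y*np.sin(a),4),round(-.0926+X*np.sin(a)+Y*np.cos(a),4))
print("mid start",f(-.018,0),"end",f(.046,0),"short start",f(0,.058),"end",f(.046,.058))
E
python3 plan.py 0.4978 -0.0938 0.12 -87.9
```

```text
mid start (np.float64(0.4978), np.float64(-0.0933)) end (np.float64(0.5618), np.float64(-0.0909)) short start (np.float64(0.5137), np.float64(-0.0346)) end (np.float64(0.5596), np.float64(-0.0329))
t 37.72 tcp [ 0.4517 -0.3516  0.1554] F [ 0.72  0.19 -2.72] grip 2.37
shift cm [  3.52   1.61 -26.14] turn [-0.1516  0.0011 -0.0025]
```

Emit:
{"method": "move_arm", "body": {"series": [[[0, 0.2, -4], [-0.08, 0.001, -0.0025], 2], [[0, 0.5, -8], [-0.15, 0.001, -0.0025], 2], [[0, 0.8, -12], [-0.15, 0.001, -0.0025], 2], [[0, 1.1, -16], [-0.15, 0.001, -0.0025], 2], [[0, 1.4, -20], [-0.15, 0.001, -0.0025], 2], [[1, 1.6, -23], [-0.15, 0.001, -0.0025], 2], [[2, 1.6, -25], [-0.15, 0.001, -0.0025], 2], [[3, 1.6, -26], [-0.15, 0.001, -0.0025], 2], [[3.5, 1.6, -26.1], [-0.15, 0.001, -0.0025], 2], [[3.5, 1.6, -26.1], [-0.15, 0.001, -0.0025], 2], [[3.5, 1.6, -26.1], [-0.15, 0.001, -0.0025], 2], [[3.5, 1.6, -26.1], [-0.15, 0.001, -0.0025], 2]]}}

```text
time: 38.72
tcp_pos: [0.4969, -0.0955, 0.1187]
tool_rot: [0.507, 0.491, 0.509, -0.492]
wrist_force: [-0.4, -0.3, -1.7]
gripper_width: 0.255
```

```bash
python3 plan.py 0.4978 -0.0938 0.095 -87.9;python3 - <<'E'
from h import *
im,d,P,W,K=grab("scene"); cv2.imwrite("pics/s26.png",cv2.resize(im[80:250,180:340,::-1],None,fx=3.5,fy=3.5,interpolation=cv2.INTER_CUBIC))
im,d,P,W,K=grab("wrist"); show(im,"w26"); np.savez("w26.npz",im=im,P=P,W=W,K=K)
F=[]
for i in range(6):
    r.get_image("top");F.append(r.get_state()["wrist_force"])
print(np.mean(F,0),np.std(F,0))
E
```

```text
t 38.72 tcp [ 0.4969 -0.0955  0.1187] F [-0.38 -0.34 -1.74] grip 2.39
shift cm [ 2.37  0.1  -0.17] turn [-0.0038 -0.0004  0.0026]
[-0.24385851  0.22842928 -2.09816832] [0.35724385 0.54195447 0.26111604]
```

View pics/s26.png

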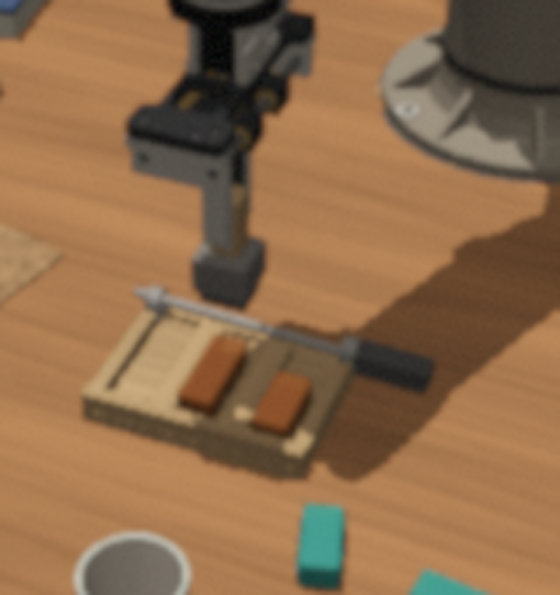

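View pics/w26.png

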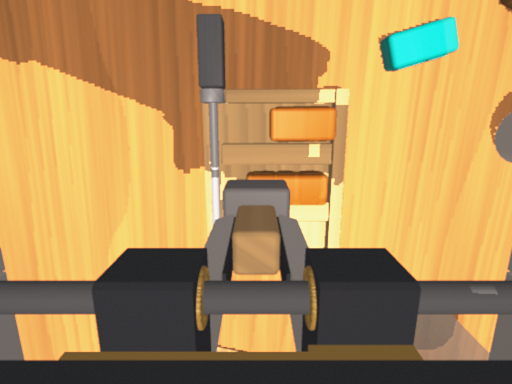

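Free-air baseline Fz is -2.1 N. I'll check the slab poses from this view.

```bash
python3 - <<'E'
from h import *
for f in ("w17","w26"):
    z=np.load(f+".npz");P=z["P"]
    for nm,yc in (("mid",-.0926),("short",-.0345)):
        k=np.isfinite(P[...,0])&(abs(P[...,1]-yc)<.019)&(P[...,0]>.47)&(P[...,0]<.59)&(abs(P[...,2]-.038)<.004)
        q=P[k];print(f,nm,k.sum(),rect(q[:,:2]),np.median(q[:,2]).round(4))
# lapper in tool frame
z=np.load("w26.npz");P=z["P"];s=r.get_state();R=rot(s["tool_rot"]).as_matrix();Q=(P-s["tcp_pos"])@R
k=(abs(Q[...,1])<.03)&(abs(Q[...,2])<.03)&(Q[...,0]>-.025)&(Q[...,0]<.0)
q=Q[k];print("housing",rect(q[:,[2,1]]),np.median(q[:,0]))
k=(abs(Q[...,1])<.03)&(abs(Q[...,2])<.03)&(Q[...,0]>-.07)&(Q[...,0]<-.055)&(z["im"][...,0]>1.3*z["im"][...,2].astype(float))
q=Q[k];print("post",k.sum(),rect(q[:,[2,1]]),np.median(q[:,0]))
E
```

```text
w17 mid 1683 (array([524.7, -96.4]), 77.5, 29.9, 2.7) 0.0375
w17 short 1451 (array([536.1, -34.3]), 59.5, 29.8, 2.1) 0.0375
w26 mid 1342 (array([525.3, -95.9]), 76.8, 29.8, 1.8) 0.0374
w26 short 2145 (array([536.4, -34. ]), 59.2, 29.6, 3.2) 0.0374
housing (array([-12.2,  -1.1]), 44.0, 19.4, -89.4) -0.01130287389782339
post 2288 (array([ 0. , -0.9]), 48.2, 23.8, -89.9) -0.061212763078459645
```

Since placement the mid slab has shifted about 5 mm back from the fence and 3 mm right. It is still flat in its lane, spanning jig x ≈ -30 to +48. I'll start the stroke further back and centred on it. Positioning just above the pinned end.

```bash
python3 plan.py 0.4919 -0.0970 0.076 -87.9
```

```text
t 39.12 tcp [ 0.4971 -0.094   0.1187] F [-0.07 -0.4  -2.41] grip 2.36
shift cm [ 4.27 -0.52  0.29] turn [-0.0018 -0.0009  0.0023]
```

Emit:
{"method": "move_arm", "body": {"series": [[[0.5, -0.3, 0.15], [-0.002, -0.001, 0.0023], 2], [[1.5, -0.5, 0.3], [-0.002, -0.001, 0.0023], 2], [[2.5, -0.5, 0.3], [-0.002, -0.001, 0.0023], 2], [[3.3, -0.5, 0.3], [-0.002, -0.001, 0.0023], 2], [[3.9, -0.5, 0.3], [-0.002, -0.001, 0.0023], 2], [[4.25, -0.5, 0.3], [-0.002, -0.001, 0.0023], 2], [[4.25, -0.5, 0.3], [-0.002, -0.001, 0.0023], 2], [[4.25, -0.5, 0.3], [-0.002, -0.001, 0.0023], 2]]}}

```text
time: 39.78
tcp_pos: [0.4921, -0.0971, 0.0759]
tool_rot: [0.509, 0.49, 0.509, -0.491]
wrist_force: [0.0, -0.2, -1.9]
gripper_width: 0.252
```

```bash
cat > fz.py <<'E'
from h import *
F=[]
for i in range(6):
    r.get_image("top");F.append(r.get_state()["wrist_force"])
s=r.get_state();print(s["tcp_pos"].round(4),np.mean(F,0).round(2),np.std(F,0).round(2), "spring N",round(np.mean(F,0)[2]+2.1,2))
E
python3 fz.py; python3 plan.py 0.4919 -0.0970 0.065 -87.9;python3 - <<'E'
from h import *
im,d,P,W,K=grab("scene"); cv2.imwrite("pics/s27.png",cv2.resize(im[120:230,190:320,::-1],None,fx=5,fy=5,interpolation=cv2.INTER_CUBIC))
E
```

```text
[ 0.4923 -0.097   0.0763] [ 0.43  0.16 -1.59] [0.53 0.39 0.35] spring N 0.51
t 40.08 tcp [ 0.4923 -0.097   0.0763] F [ 0.46  0.35 -1.58] grip 2.39
shift cm [ 1.13 -0.04  0.  ] turn [ 0.0005  0.0001 -0.0003]
```

View pics/s27.png

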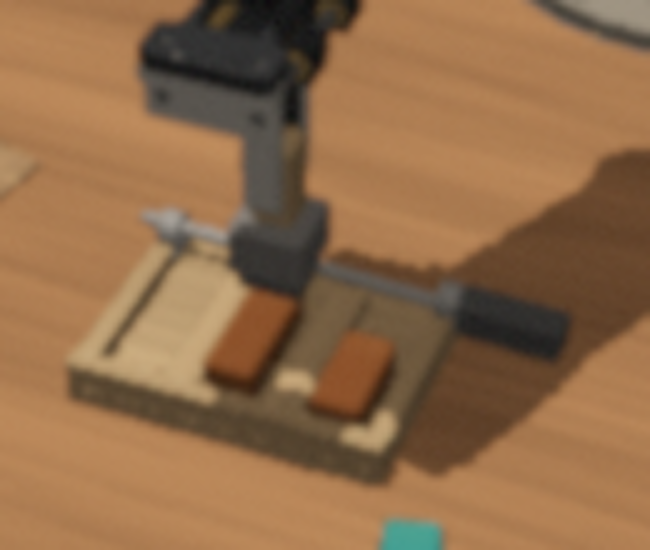

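Emit:
{"method": "move_arm", "body": {"series": [[[0.2, -0.02, 0], [0, 0, 0], 2], [[0.4, -0.02, 0], [0, 0, 0], 2], [[0.6, -0.02, 0], [0, 0, 0], 2], [[0.8, -0.02, 0], [0, 0, 0], 2], [[0.95, -0.02, 0], [0, 0, 0], 2], [[1.1, -0.02, 0], [0, 0, 0], 2], [[1.1, -0.02, 0], [0, 0, 0], 2]]}}

```text
time: 40.72
tcp_pos: [0.4919, -0.097, 0.0649]
tool_rot: [0.509, 0.49, 0.509, -0.491]
wrist_force: [-0.4, 0.7, 3.7]
gripper_width: 0.253
```

```bash
python3 fz.py; python3 plan.py 0.5619 -0.0944 0.065 -87.9
```

```text
[ 0.492  -0.097   0.0651] [-0.37  0.3   2.62] [0.19 0.53 0.74] spring N 4.72
t 41.02 tcp [ 0.492  -0.097   0.0651] F [-0.25  0.24  3.46] grip 2.38
shift cm [ 0.01  7.   -0.  ] turn [0.0004 0.0002 0.    ]
```

The spring force is about 4.5 N, so the pad is about half way in. Stroking slowly towards the fence.

Emit:
{"method": "move_arm", "body": {"series": [[[-0.01, 0.17, 0], [0, 0, 0], 2], [[-0.02, 0.34, 0], [0, 0, 0], 2], [[-0.03, 0.51, 0], [0, 0, 0], 2], [[-0.03, 0.68, 0], [0, 0, 0], 2], [[-0.03, 0.85, 0], [0, 0, 0], 2], [[-0.03, 1.02, 0], [0, 0, 0], 2], [[-0.03, 1.19, 0], [0, 0, 0], 2], [[-0.03, 1.36, 0], [0, 0, 0], 2], [[-0.03, 1.53, 0], [0, 0, 0], 2], [[-0.03, 1.7, 0], [0, 0, 0], 2], [[-0.03, 1.87, 0], [0, 0, 0], 2], [[-0.03, 2.04, 0], [0, 0, 0], 2]]}}

```text
time: 42.02
tcp_pos: [0.5124, -0.0962, 0.0653]
tool_rot: [0.509, 0.491, 0.509, -0.491]
wrist_force: [-2.4, -0.4, 2.9]
gripper_width: 0.249
```

```bash
python3 plan.py 0.5619 -0.0944 0.065 -87.9
```

```text
t 42.02 tcp [ 0.5124 -0.0962  0.0653] F [-2.44 -0.4   2.85] grip 2.34
shift cm [ 0.03  4.95 -0.  ] turn [0.0004 0.0002 0.0002]
```

Emit:
{"method": "move_arm", "body": {"series": [[[0, 0.17, 0], [0, 0, 0], 2], [[0, 0.34, 0], [0, 0, 0], 2], [[0, 0.51, 0], [0, 0, 0], 2], [[0, 0.68, 0], [0, 0, 0], 2], [[0, 0.85, 0], [0, 0, 0], 2], [[0, 1.02, 0], [0, 0, 0], 2], [[0, 1.19, 0], [0, 0, 0], 2], [[0, 1.36, 0], [0, 0, 0], 2], [[0, 1.53, 0], [0, 0, 0], 2], [[0, 1.7, 0], [0, 0, 0], 2], [[0, 1.87, 0], [0, 0, 0], 2], [[0, 2.04, 0], [0, 0, 0], 2]]}}

```text
time: 43.02
tcp_pos: [0.5328, -0.0955, 0.0653]
tool_rot: [0.509, 0.491, 0.509, -0.491]
wrist_force: [-4.3, 0.2, 2.5]
gripper_width: 0.254
```

```bash
python3 plan.py 0.5619 -0.0944 0.065 -87.9
```

```text
t 43.02 tcp [ 0.5328 -0.0955  0.0653] F [-4.28  0.19  2.45] grip 2.39
shift cm [0.03 2.91 0.  ] turn [0.0004 0.0002 0.0002]
```

Emit:
{"method": "move_arm", "body": {"series": [[[0, 0.17, 0], [0, 0, 0], 2], [[0, 0.34, 0], [0, 0, 0], 2], [[0, 0.51, 0], [0, 0, 0], 2], [[0, 0.68, 0], [0, 0, 0], 2], [[0, 0.85, 0], [0, 0, 0], 2], [[0, 1.02, 0], [0, 0, 0], 2], [[0, 1.19, 0], [0, 0, 0], 2], [[0, 1.36, 0], [0, 0, 0], 2], [[0, 1.53, 0], [0, 0, 0], 2], [[0, 1.7, 0], [0, 0, 0], 2], [[0, 1.87, 0], [0, 0, 0], 2], [[0, 2.04, 0], [0, 0, 0], 2]]}}

```text
time: 44.02
tcp_pos: [0.5532, -0.0947, 0.0653]
tool_rot: [0.509, 0.491, 0.509, -0.491]
wrist_force: [-2.8, -0.4, 3.0]
gripper_width: 0.255
```

Emit:
{"method": "move_arm", "body": {"series": [[[0, 0.17, 0], [0, 0, 0], 2], [[0, 0.34, 0], [0, 0, 0], 2], [[0, 0.51, 0], [0, 0, 0], 2], [[0, 0.68, 0], [0, 0, 0], 2], [[0, 0.85, 0], [0, 0, 0], 2], [[0, 0.95, 0], [0, 0, 0], 2], [[0, 0.95, 0], [0, 0, 0], 2]]}}

```text
time: 44.6
tcp_pos: [0.5628, -0.0944, 0.0653]
tool_rot: [0.509, 0.491, 0.509, -0.491]
wrist_force: [-1.8, -0.4, 3.0]
gripper_width: 0.255
```

```bash
python3 fz.py; python3 - <<'E'
from h import *
im,d,P,W,K=grab("scene"); cv2.imwrite("pics/s28.png",cv2.resize(im[120:230,190:320,::-1],None,fx=5,fy=5,interpolation=cv2.INTER_CUBIC))
E
```

```text
[ 0.5627 -0.0944  0.0654] [-1.86 -0.21  2.66] [0.45 0.42 0.44] spring N 4.76
```

View pics/s28.png

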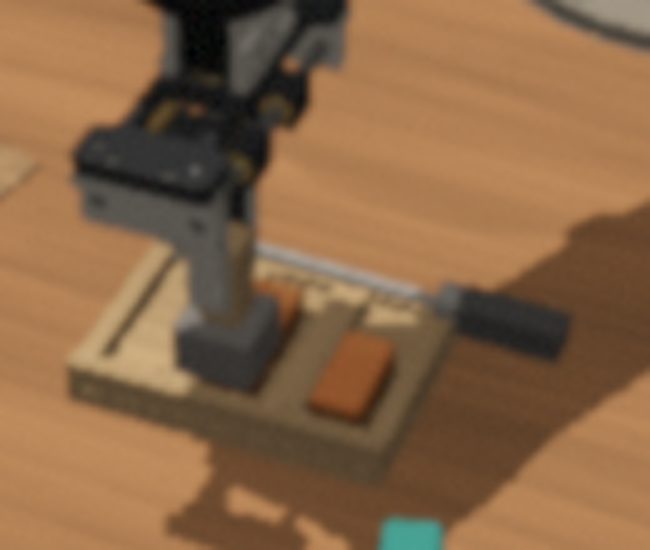

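Mid stroke complete at steady pressure. I'll lift off and re-check the slabs before the second stroke.

Emit:
{"method": "move_arm", "body": {"series": [[[-0.3, 0, 0], [0, 0, 0], 2], [[-0.8, 0, 0], [0, 0, 0], 2], [[-1.5, 0, 0], [0, 0, 0], 2], [[-2.5, 0, 0], [0, 0, 0], 2], [[-4, -1, 0], [0, 0, 0], 2], [[-4, -3, -2], [0, 0, 0], 2], [[-4, -5, -5], [0, 0, 0], 2], [[-4, -5, -5.9], [0, 0, 0], 2], [[-4, -5, -5.9], [0, 0, 0], 2], [[-4, -5, -5.9], [0, 0, 0], 2]]}}

```text
time: 45.78
tcp_pos: [0.5109, -0.0369, 0.1062]
tool_rot: [0.51, 0.491, 0.509, -0.49]
wrist_force: [0.3, -0.6, -2.3]
gripper_width: 0.255
```

```bash
python3 fz.py; python3 - <<'E'
from h import *
im,d,P,W,K=grab("wrist"); show(im,"w29")
for cam in ("wrist","top","scene"):
    if cam!="wrist": im,d,P,W,K=grab(cam)
    for nm,yc in (("mid",-.0926),("short",-.0345)):
        k=np.isfinite(P[...,0])&(abs(P[...,1]-yc)<.019)&(P[...,0]>.47)&(P[...,0]<.59)&(abs(P[...,2]-.038)<.005)
        q=P[k]; 
        if len(q)>50: print(cam,nm,k.sum(),rect(q[:,:2]),np.median(q[:,2]).round(4))
cv2.imwrite("pics/s29.png",cv2.resize(im[120:230,190:320,::-1],None,fx=5,fy=5,interpolation=cv2.INTER_CUBIC))
E
python3 plan.py 0.5117 -0.0352 0.076 -87.9
```

```text
[ 0.5106 -0.0381  0.1053] [ 0.26 -0.24 -1.86] [0.23 0.51 0.29] spring N 0.24
wrist short 1214 (array([536.6, -33.8]), 58.9, 30.0, 2.4) 0.0373
scene mid 208 (array([529. , -93.7]), 82.2, 30.1, 2.2) 0.0359
scene short 167 (array([540.5, -32.5]), 60.3, 28.8, 4.6) 0.0362
t 46.23 tcp [ 0.5104 -0.0377  0.1052] F [-0.24  0.43 -1.44] grip 2.35
shift cm [ 2.92  0.14 -0.24] turn [-0.0003  0.0004  0.0005]
```

View pics/s29.png

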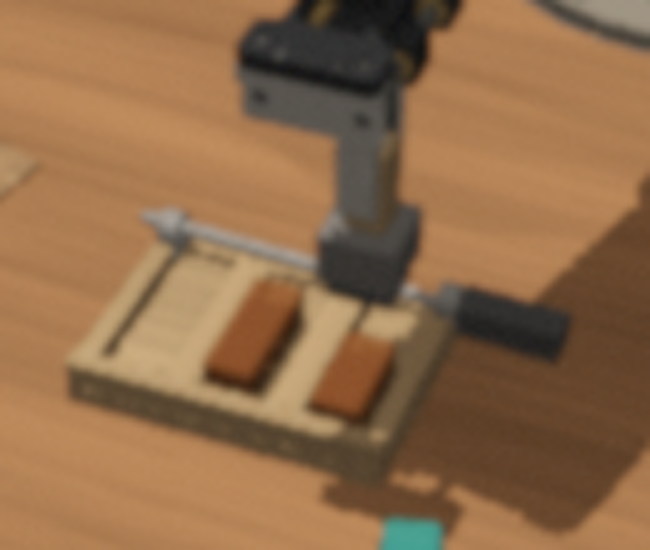

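View pics/w29.png

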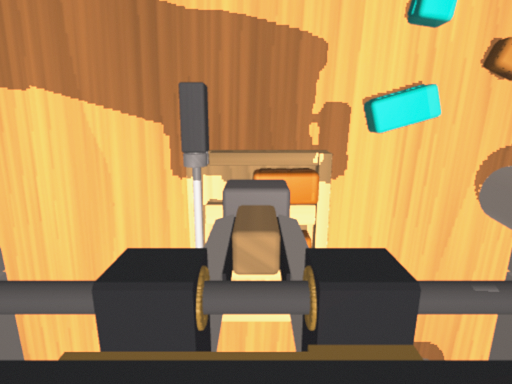

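The short slab is unchanged. Lowering over its pinned end.

Emit:
{"method": "move_arm", "body": {"series": [[[0.6, 0.1, -0.24], [0, 0, 0], 2], [[1.3, 0.13, -0.24], [0, 0, 0], 2], [[2, 0.13, -0.24], [0, 0, 0], 2], [[2.6, 0.13, -0.24], [0, 0, 0], 2], [[2.9, 0.13, -0.24], [0, 0, 0], 2], [[2.9, 0.13, -0.24], [0, 0, 0], 2], [[2.9, 0.13, -0.24], [0, 0, 0], 2]]}}

```text
time: 46.82
tcp_pos: [0.5114, -0.035, 0.0761]
tool_rot: [0.509, 0.49, 0.509, -0.491]
wrist_force: [-0.0, 0.5, -1.3]
gripper_width: 0.254
```

```bash
python3 plan.py 0.5117 -0.0352 0.0652 -87.9
```

```text
t 46.82 tcp [ 0.5114 -0.035   0.0761] F [-0.01  0.45 -1.27] grip 2.39
shift cm [1.09 0.03 0.03] turn [0.0003 0.0004 0.0008]
```

Emit:
{"method": "move_arm", "body": {"series": [[[0.2, 0.03, 0.03], [0, 0, 0.0008], 2], [[0.4, 0.03, 0.03], [0, 0, 0.0008], 2], [[0.6, 0.03, 0.03], [0, 0, 0.0008], 2], [[0.8, 0.03, 0.03], [0, 0, 0.0008], 2], [[0.95, 0.03, 0.03], [0, 0, 0.0008], 2], [[1.07, 0.03, 0.03], [0, 0, 0.0008], 2], [[1.07, 0.03, 0.03], [0, 0, 0.0008], 2]]}}

```text
time: 47.4
tcp_pos: [0.5121, -0.0351, 0.0656]
tool_rot: [0.509, 0.491, 0.509, -0.49]
wrist_force: [1.2, -0.4, 1.6]
gripper_width: 0.255
```

```bash
python3 fz.py; python3 plan.py 0.5597 -0.0334 0.0652 -87.9
```

```text
[ 0.5121 -0.0351  0.0658] [ 0.33 -0.22  2.46] [0.43 0.31 0.61] spring N 4.56
t 47.7 tcp [ 0.5121 -0.0351  0.0658] F [ 0.11 -0.65  3.26] grip 2.39
shift cm [0.06 4.77 0.  ] turn [ 0.0004  0.0002 -0.0009]
```

Emit:
{"method": "move_arm", "body": {"series": [[[0.02, 0.17, 0], [0, 0, 0], 2], [[0.02, 0.34, 0], [0, 0, 0], 2], [[0.02, 0.51, 0], [0, 0, 0], 2], [[0.02, 0.68, 0], [0, 0, 0], 2], [[0.02, 0.85, 0], [0, 0, 0], 2], [[0.02, 1.02, 0], [0, 0, 0], 2], [[0.02, 1.19, 0], [0, 0, 0], 2], [[0.02, 1.36, 0], [0, 0, 0], 2], [[0.02, 1.53, 0], [0, 0, 0], 2], [[0.02, 1.7, 0], [0, 0, 0], 2], [[0.02, 1.87, 0], [0, 0, 0], 2], [[0.02, 2.04, 0], [0, 0, 0], 2]]}}

```text
time: 48.7
tcp_pos: [0.5325, -0.0344, 0.0654]
tool_rot: [0.509, 0.491, 0.509, -0.491]
wrist_force: [-3.0, -0.4, 2.2]
gripper_width: 0.251
```

Emit:
{"method": "move_arm", "body": {"series": [[[0, 0.17, 0], [0, 0, 0], 2], [[0, 0.34, 0], [0, 0, 0], 2], [[0, 0.51, 0], [0, 0, 0], 2], [[0, 0.68, 0], [0, 0, 0], 2], [[0, 0.85, 0], [0, 0, 0], 2], [[0, 1.02, 0], [0, 0, 0], 2], [[0, 1.19, 0], [0, 0, 0], 2], [[0, 1.36, 0], [0, 0, 0], 2], [[0, 1.53, 0], [0, 0, 0], 2], [[0, 1.7, 0], [0, 0, 0], 2], [[0, 1.87, 0], [0, 0, 0], 2], [[0, 2.04, 0], [0, 0, 0], 2]]}}

```text
time: 49.7
tcp_pos: [0.5528, -0.0336, 0.0654]
tool_rot: [0.509, 0.491, 0.509, -0.491]
wrist_force: [-3.0, 0.1, 2.6]
gripper_width: 0.252
```

Emit:
{"method": "move_arm", "body": {"series": [[[0, 0.17, 0], [0, 0, 0], 2], [[0, 0.34, 0], [0, 0, 0], 2], [[0, 0.51, 0], [0, 0, 0], 2], [[0, 0.68, 0], [0, 0, 0], 2], [[0, 0.8, 0], [0, 0, 0], 2], [[0, 0.8, 0], [0, 0, 0], 2]]}}

```text
time: 50.2
tcp_pos: [0.561, -0.0333, 0.0654]
tool_rot: [0.509, 0.491, 0.509, -0.491]
wrist_force: [-1.6, 0.0, 2.6]
gripper_width: 0.256
```

```bash
python3 fz.py
```

```text
[ 0.5609 -0.0333  0.0655] [-1.13  0.01  2.89] [0.47 0.49 0.27] spring N 4.99
```

Short stroke done. I'll lift and carry the block back to the mat.

Emit:
{"method": "move_arm", "body": {"series": [[[-0.3, 0, 0], [0, 0, 0], 2], [[-0.8, 0, 0], [0, 0, 0], 2], [[-1.5, 0, 0], [0, 0, 0], 2], [[-2.5, 0, 0], [0, 0, 0], 2], [[-4, 0, 0], [0, 0, 0], 2], [[-6, 0, 0], [0, 0, 0], 2], [[-8, 0, 0], [0, 0, 0], 2], [[-9, 0, 0], [0, 0, 0], 2], [[-9, 0, 0], [0, 0, 0], 2]]}}

```text
time: 51.25
tcp_pos: [0.5619, -0.0333, 0.158]
tool_rot: [0.51, 0.492, 0.508, -0.489]
wrist_force: [0.1, -0.4, -1.3]
gripper_width: 0.251
```

```bash
python3 plan.py 0.4513 -0.3507 0.15 -93
```

```text
t 51.25 tcp [ 0.5619 -0.0333  0.158 ] F [ 0.15 -0.44 -1.34] grip 2.36
shift cm [  0.73 -12.23  31.31] turn [ 0.0894 -0.0006 -0.0043]
```

Emit:
{"method": "move_arm", "body": {"series": [[[0, -1.5, 3.7], [0.045, -0.0005, -0.004], 2], [[0, -3, 7.4], [0.089, -0.0005, -0.004], 2], [[0, -4.5, 11], [0.089, -0.0005, -0.004], 2], [[0, -6, 14.7], [0.089, -0.0005, -0.004], 2], [[0, -7.5, 18.4], [0.089, -0.0005, -0.004], 2], [[0, -9, 22], [0.089, -0.0005, -0.004], 2], [[0, -10.5, 25.5], [0.089, -0.0005, -0.004], 2], [[0, -11.5, 28.5], [0.089, -0.0005, -0.004], 2], [[0.4, -12.2, 30.5], [0.089, -0.0005, -0.004], 2], [[0.7, -12.2, 31.3], [0.089, -0.0005, -0.004], 2], [[0.7, -12.2, 31.3], [0.089, -0.0005, -0.004], 2], [[0.7, -12.2, 31.3], [0.089, -0.0005, -0.004], 2]]}}

```text
time: 52.25
tcp_pos: [0.4502, -0.3499, 0.1476]
tool_rot: [-0.486, -0.512, -0.488, 0.514]
wrist_force: [0.2, 0.7, -1.0]
gripper_width: 0.253
```

Emit:
{"method": "move_arm", "body": {"series": [[[0, 0, 0], [0, 0, 0], 2], [[0, 0, 0], [0, 0, 0], 2]]}}

```text
time: 52.42
tcp_pos: [0.4509, -0.3492, 0.1483]
tool_rot: [-0.487, -0.511, -0.488, 0.513]
wrist_force: [-0.3, 0.8, -1.4]
gripper_width: 0.253
```

```bash
python3 plan.py 0.451 -0.3507 0.036 -93; python3 - <<'E'
from h import *
im,d,P,W,K=grab("wrist"); show(im,"w30")
E
```

```text
t 52.42 tcp [ 0.4509 -0.3492  0.1483] F [-0.29  0.85 -1.35] grip 2.38
shift cm [11.23  0.05  0.15] turn [0.0024 0.0003 0.0035]
```

View pics/w30.png

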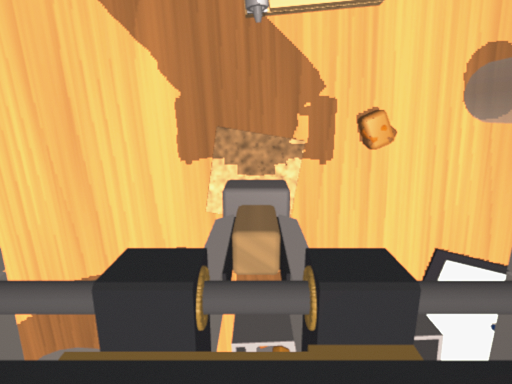

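Emit:
{"method": "move_arm", "body": {"series": [[[2, 0.05, 0.1], [0.002, 0, 0.0035], 2], [[4.5, 0.05, 0.1], [0.002, 0, 0.0035], 2], [[7, 0.05, 0.1], [0.002, 0, 0.0035], 2], [[9, 0.05, 0.1], [0.002, 0, 0.0035], 2], [[10.3, 0.05, 0.1], [0.002, 0, 0.0035], 2], [[10.9, 0.05, 0.1], [0.002, 0, 0.0035], 2], [[11.2, 0.05, 0.1], [0.002, 0, 0.0035], 2], [[11.2, 0.05, 0.1], [0.002, 0, 0.0035], 2], [[11.2, 0.05, 0.1], [0.002, 0, 0.0035], 2]]}}

```text
time: 53.22
tcp_pos: [0.4509, -0.352, 0.0373]
tool_rot: [-0.487, -0.513, -0.486, 0.513]
wrist_force: [-0.7, 0.3, -0.7]
gripper_width: 0.25
```

```bash
python3 plan.py 0.451 -0.3507 0.0336 -93; python3 fz.py
```

```text
t 53.22 tcp [ 0.4509 -0.352   0.0373] F [-0.68  0.28 -0.67] grip 2.35
shift cm [ 0.37  0.   -0.13] turn [-0.0015  0.0013 -0.0012]
[ 0.4506 -0.3518  0.0369] [ 0.23  0.22 -1.62] [0.52 0.36 0.33] spring N 0.48
```

Emit:
{"method": "move_arm", "body": {"series": [[[0.1, 0, -0.05], [0, 0, 0], 2], [[0.2, 0, -0.05], [0, 0, 0], 2], [[0.3, 0, -0.05], [0, 0, 0], 2], [[0.33, 0, -0.05], [0, 0, 0], 2], [[0.33, 0, -0.05], [0, 0, 0], 2]]}}

```text
time: 53.93
tcp_pos: [0.4506, -0.3514, 0.0332]
tool_rot: [-0.487, -0.513, -0.486, 0.513]
wrist_force: [1.7, 0.6, 1.8]
gripper_width: 0.251
```

```bash
python3 fz.py
```

```text
[ 0.4506 -0.3513  0.0332] [ 1.42 -0.52  0.71] [0.39 0.32 0.6 ] spring N 2.81
```

Emit:
{"method": "move_arm", "body": {"series": [[[-0.05, 0, 0], [0, 0, 0], 2.3], [[-0.05, 0, 0], [0, 0, 0], 2.7], [[-0.05, 0, 0], [0, 0, 0], 3.2], [[-0.05, 0, 0], [0, 0, 0], 4], [[-0.05, 0, 0], [0, 0, 0], 5], [[-0.05, 0, 0], [0, 0, 0], 5], [[-0.05, 0, 0], [0, 0, 0], 5], [[-0.05, 0, 0], [0, 0, 0], 5]]}}

```text
time: 54.9
tcp_pos: [0.4503, -0.3512, 0.0336]
tool_rot: [-0.487, -0.513, -0.486, 0.514]
wrist_force: [0.1, -0.2, -0.1]
gripper_width: 0.534
```

Emit:
{"method": "move_arm", "body": {"series": [[[-1, 0, 0], [0, 0, 0], 5], [[-3, 0, 0], [0, 0, 0], 5], [[-6, 0, 0], [0, 0, 0], 5], [[-9, 0, 0], [0, 0, 0], 5], [[-13, 0, 0], [0, 0, 0], 5], [[-16, 0, 0], [0, 0, 0], 5], [[-18, 0, 0], [0, 0, 0], 5], [[-18, 0, 0], [0, 0, 0], 5], [[-18, 0, 0], [0, 0, 0], 5]]}}

```text
time: 55.65
tcp_pos: [0.4508, -0.3513, 0.2151]
tool_rot: [0.487, 0.514, 0.485, -0.513]
wrist_force: [-0.7, 0.2, -0.9]
gripper_width: 0.534
```

```bash
python3 - <<'E'
from jigfit import *
im,d,P,W,K=grab("wrist"); show(im,"w31")
im,d,P,W,K=grab("scene"); cv2.imwrite("pics/s31.png",cv2.resize(im[90:290,110:370,::-1],None,fx=3,fy=3,interpolation=cv2.INTER_CUBIC))
im,d,P,W,K=grab("top"); show(im[90:290,120:420],"t31",2.6)
print(r.get_state()["tcp_pos"])
for nm,yc in (("mid",-.0926),("short",-.0345)):
    k=np.isfinite(P[...,0])&(abs(P[...,1]-yc)<.019)&(P[...,0]>.47)&(P[...,0]<.59)&(abs(P[...,2]-.039)<.006)
    q=P[k]; 
    if len(q)>50: print("top",nm,k.sum(),rect(q[:,:2]),np.median(q[:,2]).round(4))
E
```

```text
[ 0.44987595 -0.35065712  0.21285489]
top mid 337 (array([526.3, -96.6]), 75.4, 28.8, -0.5) 0.0385
top short 255 (array([537.1, -34.4]), 59.8, 28.6, -0.4) 0.0385
```

View pics/s31.png

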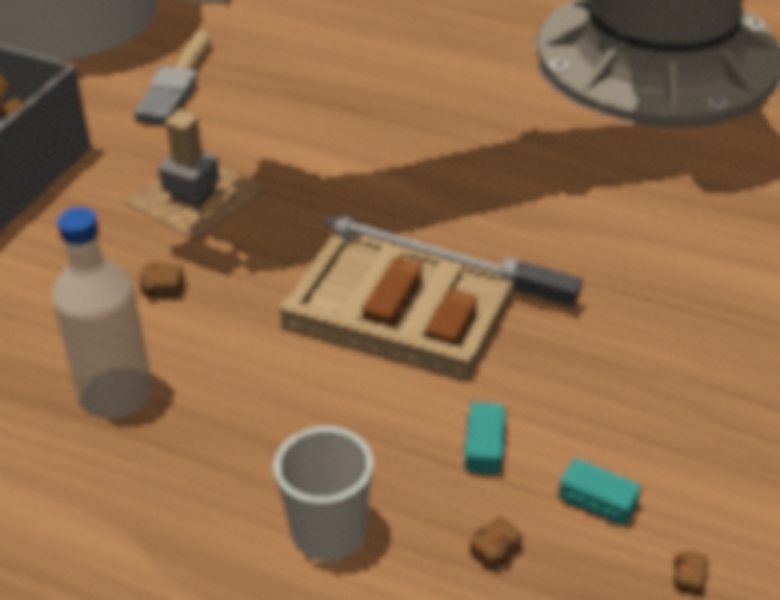

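View pics/t31.png

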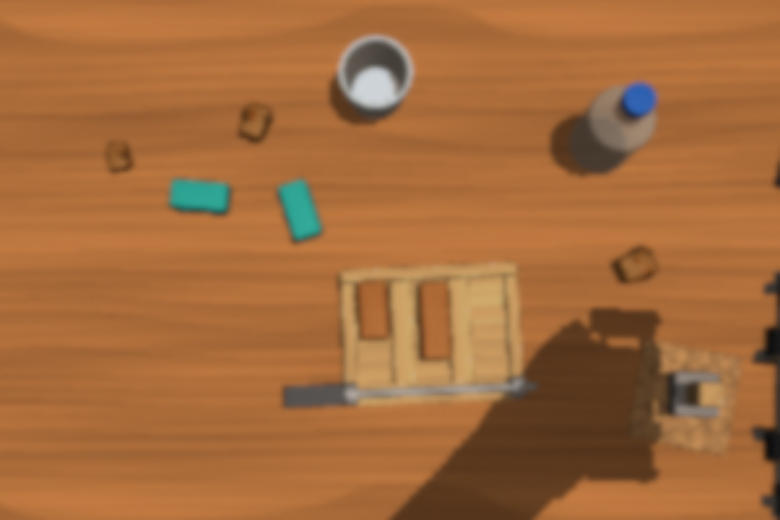

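View pics/w31.png

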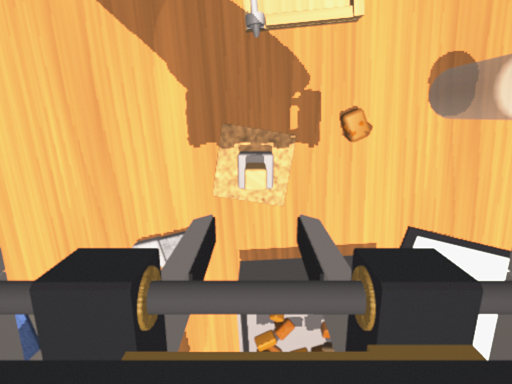

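All checks pass. The slabs are flat in their lanes, the pin is seated, the block is upright on the mat, the bottle and cup are standing, and the gripper is clear. Handing in.

```bash
python3 - <<'E'
from rig import r
print(r.sign_off()); print(r.get_state()["time"])
E
```

```text
the job is handed in; nothing more can be done
None
the job is handed in; nothing more can be done
```

The job is done and handed in at about 56 s of the 210 s allowed. No verdict was reported.

**Loading:** Only two slabs were on the bench, the 78 mm and the 60 mm; the long one was absent. The mid slab is in the middle lane and the short slab in the left lane. The pin goes through both eyelets; its handle stopped against the left one (about 5–8 N) and its tip shows beyond the right one.

**Strokes:** The mid slab was stroked first, then the short one, each once from pinned end to fence end at about 20 mm/s with the pad overhanging both ends. Wrist force put the spring at 4.3–5.0 N, so the pad was roughly 6–7 mm in out of 12. Height alone gave about 5.8 mm.

**Finish:** The block is upright on its mat. The last pictures show both slabs flat with their tops at 38 mm, the pin seated, and the bottle and cup standing.

**What went wrong or disagreed:**
- My first attempts to grip the mid slab closed on nothing. The open finger tips sit about 20 mm behind the nominal tool point, and I allowed for that afterwards.
- After I placed the mid slab it shifted about 5 mm back from the fence and 3 mm sideways, still flat in its lane. I don't know whether my fingers or a knock did it. I started its stroke further back to cover the whole slab; it still sits about 4 mm short of the fence.
- The cameras disagreed on the jig's x position by 1–3 mm. I settled it by measuring the eyelet rings directly.

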